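Swap the solder spool and the tip case behind the can

ROBOT

A 6-joint arm with a two-finger parallel gripper is mounted at the origin on the work surface. World frame = base frame: x ahead of the robot, y to its left, z up, the work surface at z = 0. Lengths are in m, angles in rad, forces in N, time in s.
With the tool pointing down it reaches from about 0.275 to 0.85 m from the base axis. Payload 5.2 kg.
Tool frame: the origin (TCP) lies between the finger pads; the fingertips stand 22 mm ahead of it and the grasp point (between the pads) lies 3 mm ahead of it (r.tip_reach is the distance from the TCP to the fingertips, in m); z points along the fingers, y is the direction in which the jaws open and shut (so a half turn about z gives the same grasp; the last joint's range is limited). The gripper opens to 85 mm and grips with 20 to 120 N. Pads are 22 mm wide; open, the fingers measure 114 mm over their backs; the gripper's body (76 mm by 85 mm) begins 54 mm behind the grasp point. The pads swing forward as they close: fully open they stand 13 mm farther back than shut.
Start: joints at [-1.307, 0.259, 1.535, -0, 1.348, -0.203], TCP at [0.248, -0.491, 0.253] pointing down, gripper open.
Joint ranges: [-3.14, 3.14], [-0.91, 2.08], [0.19, 2.58], [-1.22, 4.36], [0.22, 2.71], [-3.12, 3.12]. Speed limits (rad/s): [2.57, 2.57, 3.14, 3.14, 3.14, 3.14].

INTERFACE

Orientations are given as a unit quaternion [x, y, z, w].
In Python, from cell import r, vision gives the robot as it stands.
- The arm moves only by the tool servo_tool, never from a script. Its argument "targets" is a list of rows, each an object with "travel": the shift along the tool's x, y, z in units of 40 mm (1.0 is 40 mm), a list of three; "delta_rot": the turn, a rotation vector about the tool's x, y, z in units of 8 degrees (1.0 is 8 degrees), a list of three; "hand": the gripper's target within -1 to 1 (fully open at 1, half-way at 0, shut at -1). In form: [{"travel": [dx, dy, dz], "delta_rot": [ax, ay, az], "hand": hand}, ...]. A call has 1 to 20 rows; each row shifts and turns the commanded pose from where the row before left it, along the tool's axes as they then stand; what a row does not reach is not made up. A row lasts 1/8 s, in which the tool goes at most 62.5 mm and 10.7 degrees, less where a joint would pass 70% of its speed; a pose out of reach is approached as far as the arm can. A call is refused whole if a number of a shift passes 1 or a number of a turn 1, either way. A call with a gripper value outside its range is refused whole. The fingers move at their own pace and stop on an object; "grip_force" is the grip in N (left out, the last holds). Time passes only in rows, so rows that do not move let the fingers close. It gives the time, the measured TCP pose, the force and the opening at its end, in the units of the state.
- r.get_state(): the state, without advancing time (a new reading comes with each control period).
- vision.snapshot(name): name is "scene" or "side" or "wrist"; returns the picture (420x560x3 uint8, blue, green, red); there is no depth.
- vision.camera_info(name): a dict with "fovy" (degrees; the focal length in pixels is half the picture's height over the tangent of half this angle, whatever the lens; pixels are square), "cx", "cy" (the principal point, pixels), "extrinsics" (4x4, takes a point from camera to world coordinates). Camera axes: x right, y down, z forward; pixel columns grow to the right and rows downward; lengths in m; the calibration is good to about 2 mm. A picture is of the moment at which its call begins: read the wrist's pose just before it. camera_info takes no time and is no camera call; for the wrist camera it gives the pose at the moment of the call.
- r.sign_off(): hands the job in, once; it reports no verdict.
The state is a dict: "time_s": time; "joints": joint angles; "qvel": joint speeds; "tau": joint torques, N m; "ee_pos": TCP position; "orientation": TCP orientation; "force": force on the tool from outside, world axes, zero at the start; "moment": the same for the moment, N m; "finger_gap": opening from 0.0 (shut) to 1.0 (fully open).
Only numpy, scipy, OpenCV 4.12 (cv2) and the standard library are available. Lean on these libraries where they do the work, as an engineer would, in place of code of your own. Each camera call takes 0.05 s, during which the arm holds its last target.

TASK

The solder spool stands in the square tray and the little square case in the round dish: they are in each other's places. First move the tall can, which stands close in front of one of them, out of the way onto the green cutting mat; then swap the spool and the case, so that the spool stands in the round dish and the case in the square tray, each flat on the floor inside the rim; last, stand the can back on the middle of its cork coaster. Keep all three upright the whole time and leave the parts bin, the iron holder and the spudger where they are.

Things in the scene. Friction and masses are not known exactly. Their poses are not given: they have to be found in the camera images.
- can: loose upright spray can, plain aluminium, 62 mm diameter up to 98 mm, then a shoulder and a grey cap 28 mm wide to 124 mm in all; about 0.22 kg; round, so its yaw is of no matter. Origin: centre of its underside, z up. Starts on the cork coaster
- spool: loose solder spool standing on end, black flanges and silvery winding, a plain cylinder 46 mm diameter and 46 mm high to grip; about 0.15 kg. Origin: centre of its underside, z up. Starts in the square tray
- case: loose little white square plastic case with a grey seam, for soldering tips, 40 x 40 mm and 44 mm high, closed solid; about 0.08 kg. Origin: centre of its underside, x and y along its sides, z up. Starts in the round dish
- round_dish: fixed round steel dish, 72 mm outside and 66 mm inside diameter, rim 8 mm high over its underside, floor 3 mm thick; lies on a 2 mm dark rubber mat. Origin: centre of its underside, z up
- square_tray: fixed square steel tray, 68 mm outside and 62 mm inside, rim 8 mm high over its underside, floor 3 mm thick; lies on a 2 mm dark rubber mat. Origin: centre of its underside, x and y along its sides, z up
- coaster: fixed round cork coaster, 66 mm diameter, 3 mm thick, flat, on the longer rubber mat 74 mm (centre to centre) on the robot's side of one of the two trays (either one). Origin: centre of its underside, z up
- cutting_mat: fixed green cutting mat lying on the worktop between the two trays, 160 mm along its x, 220 mm along its y, 3 mm thick, empty at the start; with room for two things side by side along its y. Origin: centre of its underside
- parts_bin: bystander: loose clear acrylic open parts bin, 100 x 180 mm (its x, y), 45 mm high, beyond the cutting mat. Origin: centre of its underside
- iron_holder: bystander: loose steel iron holder, base 140 x 90 mm (its x, y), with a slanting spring cradle reaching about 110 mm high, off to the right (-y). A fixed black fume extractor, 120 x 160 mm and 220 mm high, stands off to the left, beyond y = 0.40. Origin: centre of its underside
- spudger: bystander: loose flat grey plastic spudger, 145 mm long (along its y), 16 mm wide, 7 mm thick, lying between the cutting mat and the parts bin. Origin: underside of its handle's middle
Not all that is in view belongs to the job. What is shaped like the case but blue or yellow is not meant.

How it is judged:
By the outcome, as a careful person would: the job done as asked, in the order asked, and still so for the second after the job is handed in, with the robot touching nothing.
It also fails if it takes over 115 s, if anything falls off the work surface, if the arm or the gripper's body presses on something with over 40 N, if the wrist force passes 120 N, or if a joint passes its speed limit or range.

## Working session

There is one attempt and no reset: what is moved stays moved. The work goes in short steps, Python scripts to look and compute and a tool call to move; the robot and the scene stay as the last step left them, time stands still between calls to the robot, and variables do not carry over. Pictures are saved under pics/ and viewed, and the job is handed in when it is done.

Besides the shell and the picture viewer there is one more tool, called after "Request:" by a JSON object that holds its "api" and its "payload", one argument or row to a line. servo_tool: Moves the arm, as the interface text tells. Its arguments: {"type":"object","properties":{"targets":{"type":"array"},"grip_force":{"type":"number"}},"required":["targets"]}

```bash
ls; mkdir -p pics; python3 - <<'E'
from cell import r, vision
import cv2, numpy as np
for n in ["scene","side","wrist"]:
    i=vision.camera_info(n); print(n,i["fovy"],i["cx"],i["cy"]); print(np.round(i["extrinsics"],4).tolist()); print({k:v for k,v in i.items() if k not in("fovy","cx","cy","extrinsics")})
    cv2.imwrite(f"pics/{n}0.png",vision.snapshot(n))
s=r.get_state(); print(s["time_s"],s["ee_pos"],s["orientation"],s["finger_gap"],r.tip_reach)
E
```

```text
pics
scene 52.63116355721566 281.174340142231 208.9117569767403
[[0.3489, 0.7928, -0.4998, 1.146], [0.9371, -0.291, 0.1925, -0.265], [0.0072, -0.5355, -0.8445, 0.951], [0.0, 0.0, 0.0, 1.0]]
{}
side 45.40636839738447 277.6614193219697 214.41247712316604
[[-0.9949, -0.0618, 0.0798, 0.53], [-0.1003, 0.6898, -0.717, 0.7764], [-0.0107, -0.7214, -0.6925, 0.8616], [0.0, 0.0, 0.0, 1.0]]
{}
wrist 70.8854790098075 282.3867098622886 204.19488446495518
[[0.4498, -0.8534, -0.2633, 0.3155], [-0.8931, -0.4304, -0.1307, -0.4578], [-0.0018, 0.2939, -0.9558, 0.3721], [0.0, 0.0, 0.0, 1.0]]
{}
0.15 [ 0.24745261 -0.49081371  0.25267546] [ 9.72888696e-01  2.31272858e-01 -1.62730240e-05 -6.71089652e-04] 1.0013093066958918 0.022
```

View pics/scene0.png

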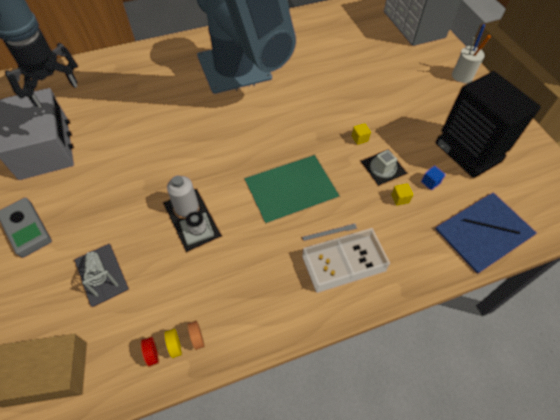

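View pics/side0.png

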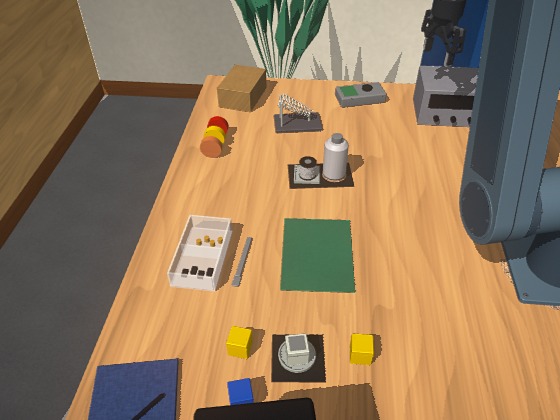

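View pics/wrist0.png

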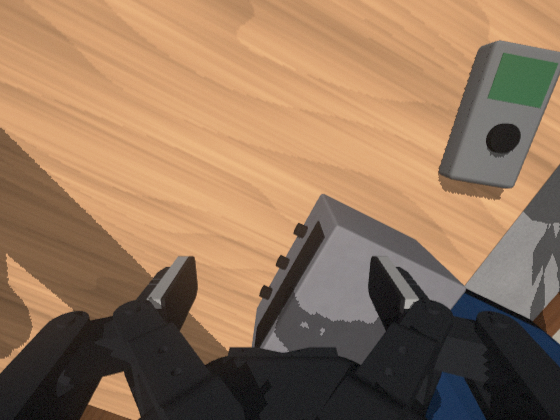

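The scene picture shows the can at (183,200) with the spool in the tray at (195,225), the mat at (291,188) and the case in the dish at (386,163). Yellow cubes sit at (361,133) and (402,193). Next I'll zoom in and measure.

```bash
cat > h.py <<'E'
import numpy as np, cv2
from cell import r, vision
def cam(n):
    i=vision.camera_info(n); f=210/np.tan(np.radians(i["fovy"])/2)
    return f,i["cx"],i["cy"],np.array(i["extrinsics"])
def ray(c,uv,z):
    f,cx,cy,E=c; uv=np.atleast_2d(uv).astype(float)
    d=np.c_[(uv[:,0]-cx)/f,(uv[:,1]-cy)/f,np.ones(len(uv))]@E[:3,:3].T
    o=E[:3,3]; return o+d*((z-o[2])/d[:,2])[:,None]
def proj(c,p):
    f,cx,cy,E=c; q=(np.atleast_2d(p)-E[:3,3])@E[:3,:3]
    return np.c_[f*q[:,0]/q[:,2]+cx,f*q[:,1]/q[:,2]+cy]
def crop(im,x0,y0,x1,y1,k,name): cv2.imwrite("pics/"+name,cv2.resize(im[y0:y1,x0:x1],None,fx=k,fy=k,interpolation=cv2.INTER_CUBIC))
E
python3 - <<'E'
from h import *
a=cv2.imread("pics/scene0.png"); b=cv2.imread("pics/side0.png")
g=lambda im,x0,y0,x1,y1:cv2.resize(im[y0:y1,x0:x1],(400,300),interpolation=cv2.INTER_CUBIC)
o=np.vstack([np.hstack([g(a,150,165,246,237+12-12),g(a,345,120,441,192)]),np.hstack([g(b,270,125,366,197),g(b,250,325,346,397)])])
cv2.imwrite("pics/z0.png",o)
for n,im in(("scene",a),("side",b)):
    c=cam(n); hsv=cv2.cvtColor(im,cv2.COLOR_BGR2HSV)
    m=cv2.inRange(hsv,(60,80,40),(90,255,200)); cs,_=cv2.findContours(m,0,1)
    if n=="side":
        cs=[k for k in cs if 280<cv2.boundingRect(k)[0]+cv2.boundingRect(k)[2]/2<350 and cv2.boundingRect(k)[1]>200]
    k=max(cs,key=cv2.contourArea); w=ray(c,k.reshape(-1,2),0.003)[:,:2].astype(np.float32)
    print(n,"mat",cv2.minAreaRect(w))
    for nm,lo,hi in(("yellow",(22,150,120),(32,255,255)),("blue",(105,150,60),(125,255,255))):
        m=cv2.inRange(hsv,lo,hi); cs,_=cv2.findContours(m,0,1)
        for k in cs:
            if cv2.contourArea(k)>80: print(n,nm,k.reshape(-1,2).mean(0),cv2.contourArea(k),np.round(ray(c,k.reshape(-1,2).mean(0),.02),3))
    # dark rubber mats
    m=cv2.inRange(hsv,(0,0,0),(180,255,60)); cs,_=cv2.findContours(m,0,1)
    for k in cs:
        if cv2.contourArea(k)>300: 
            R=cv2.minAreaRect(ray(c,k.reshape(-1,2),.002)[:,:2].astype(np.float32)); print(n,"dark",cv2.boundingRect(k),np.round(R[0],3),np.round(R[1],3),round(R[2],1))
E
```

```text
scene mat ((0.5272396206855774, 0.0009297579526901245), (0.15172985196113586, 0.2121070772409439), 2.7120423316955566)
scene yellow [172.61428571 342.97142857] 334.0 [[ 0.835 -0.392  0.02 ]]
scene yellow [402.90625 193.9375 ] 270.0 [[0.662 0.268 0.02 ]]
scene yellow [361.85964912 133.28070175] 224.5 [[0.43  0.261 0.02 ]]
scene blue [432.67346939 177.46938776] 249.5 [[0.642 0.371 0.02 ]]
scene dark (476, 259, 84, 56) [0.972 0.411] [0.035 0.268] 12.7
scene dark (164, 190, 57, 61) [ 0.531 -0.28 ] [0.164 0.094] 8.1
scene dark (436, 40, 114, 137) [0.457 0.728] [0.249 0.634] 37.5
scene dark (262, 34, 29, 32) [-0.038  0.165] [0.086 0.18 ] 53.7
scene dark (0, 23, 77, 84) [-0.258 -0.617] [0.434 0.211] 11.7
scene dark (498, 0, 62, 81) [0.171 1.056] [0.224 0.485] 50.2
scene dark (246, 0, 36, 39) [-0.228  0.197] [0.116 0.238] 83.0
scene dark (196, 0, 60, 93) [-0.154 -0.001] [0.185 0.52 ] 83.6
side mat ((0.5265916585922241, 0.004343785345554352), (0.1564926952123642, 0.21856099367141724), 2.8187267780303955)
side yellow [361.25773196 348.80412371] 635.5 [[0.433 0.256 0.02 ]]
side yellow [238.95833333 341.97916667] 592.0 [[0.665 0.263 0.02 ]]
side yellow [214.87272727 133.41818182] 178.5 [[ 0.844 -0.418  0.02 ]]
side blue [240.09195402 391.63218391] 493.5 [[0.648 0.362 0.02 ]]
side blue [471.13157895  34.00526316] 1372.0 [[-0.012 -1.155  0.02 ]]
side dark (194, 398, 122, 22) [0.62  0.382] [0.211 0.038] 5.5
side dark (272, 335, 54, 47) [0.551 0.274] [0.098 0.098] 5.4
side dark (523, 230, 37, 36) [ 0.024 -0.077] [0.153 0.057] 45.9
side dark (429, 94, 45, 16) [ 0.127 -0.686] [0.087 0.147] 88.4
side dark (493, 0, 29, 35) [-0.201 -1.401] [0.369 0.102] 73.3
side dark (422, 0, 44, 65) [ 0.076 -1.251] [0.625 0.166] 80.7
```

View pics/z0.png

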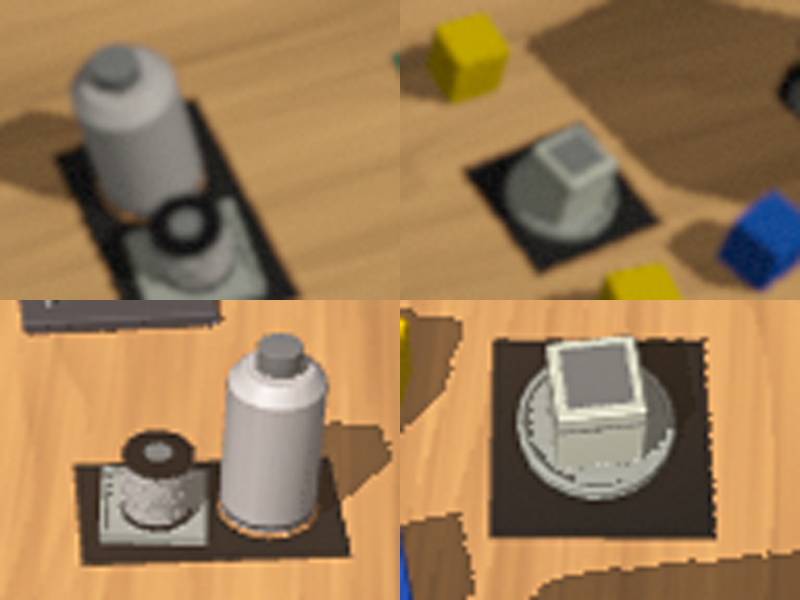

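```bash
python3 - <<'E'
from h import *
a,b=cam("scene"),cam("side")
for n,p,q,z in(("can",(177.6,178.9),(337.4,135.1),.129),("spool",(194.9,219),(307.9,161.5),.051),("case",(388.2,157.2),(297.3,343),.049)):
    print(n,ray(a,p,z).round(4),ray(b,q,z).round(4))
E
```

```text
can [[ 0.4942 -0.2808  0.129 ]] [[ 0.4935 -0.2825  0.129 ]]
spool [[ 0.5675 -0.2701  0.051 ]] [[ 0.5646 -0.269   0.051 ]]
case [[0.5561 0.2735 0.049 ]] [[0.5532 0.2725 0.049 ]]
```

Request:
{"api": "servo_tool", "payload": {
  "targets": [
    {"travel": [0.8, -0.19, -0.12], "delta_rot": [0, 0, 0], "hand": 1},
    {"travel": [0.8, -0.19, -0.12], "delta_rot": [0, 0, 0], "hand": 1},
    {"travel": [0.8, -0.19, -0.12], "delta_rot": [0, 0, 0], "hand": 1},
    {"travel": [0.8, -0.19, -0.12], "delta_rot": [0, 0, 0], "hand": 1},
    {"travel": [0.8, -0.19, -0.12], "delta_rot": [0, 0, 0], "hand": 1},
    {"travel": [0.8, -0.19, -0.12], "delta_rot": [0, 0, 0], "hand": 1},
    {"travel": [0.8, -0.19, -0.12], "delta_rot": [0, 0, 0], "hand": 1},
    {"travel": [0.8, -0.19, -0.12], "delta_rot": [0, 0, 0], "hand": 1},
    {"travel": [0.8, -0.19, -0.12], "delta_rot": [0, 0, 0], "hand": 1},
    {"travel": [0.8, -0.19, -0.12], "delta_rot": [0, 0, 0], "hand": 1},
    {"travel": [0, 0, 0], "delta_rot": [0, 0, 0.72], "hand": 1},
    {"travel": [0, 0, 0], "delta_rot": [0, 0, 0.72], "hand": 1},
    {"travel": [0, 0, 0], "delta_rot": [0, 0, 0.72], "hand": 1},
    {"travel": [0, 0, 0], "delta_rot": [0, 0, 0], "hand": 1},
    {"travel": [0, 0, 0], "delta_rot": [0, 0, 0], "hand": 1}
  ]
}}

```text
time_s: 2.02
ee_pos: [0.499, -0.2792, 0.3011]
orientation: [0.997, 0.083, -0.0, -0.0]
force: [-0.8, 0.3, 1.3]
finger_gap: 0.998
```

```bash
cat >> h.py <<'E'
def st():
    s=r.get_state(); x,y,z,w=s["orientation"]; from scipy.spatial.transform import Rotation as R
    M=R.from_quat(s["orientation"]).as_matrix()
    print("t",round(s["time_s"],2),"tcp",np.round(s["ee_pos"],4),"yaw",round(np.degrees(np.arctan2(M[1,0],M[0,0])),2),"tilt",np.round(M[:,2],3),"gap",round(s["finger_gap"],3),"F",np.round(s["force"],1),"j",np.round(s["joints"],2))
    return np.array(s["ee_pos"]),M
def go(p,yaw=None):
    "units to move to world p"
    t,M=st(); d=M.T@(np.array(p)-t)/.04; print("units",d.round(2))
    if yaw is not None:
        th=np.degrees(np.arctan2(M[1,0],M[0,0])); print("rz units",round(((th-yaw+90)%180-90)/8,2))
    a,b=proj(cam("wrist"),t+M[:,2]*.003)[0],0
E
python3 - <<'E'
from h import *
st(); c=cam("wrist"); im=vision.snapshot("wrist"); cv2.imwrite("pics/w1.png",im); np.save("w1.npy",np.array([c[0],c[1],c[2],*c[3].ravel()]))
E
```

```text
t 2.02 tcp [ 0.499  -0.2792  0.3011] yaw 9.57 tilt [-0.  0. -1.] gap 0.998 F [-0.8  0.3  1.3] j [-0.71  0.27  1.4   0.    1.47  0.7 ]
```

View pics/w1.png

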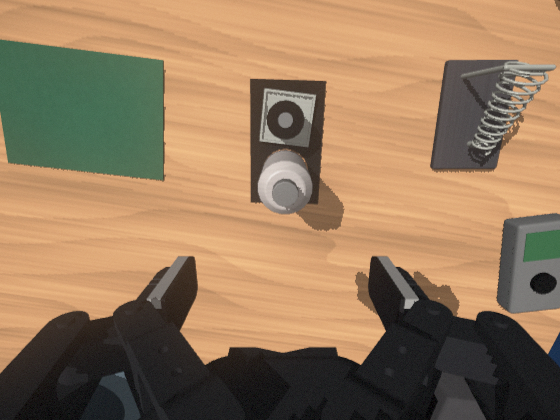

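The wrist view shows the can's cap at (286,192), the spool at (285,120) inside the tray, and the green mat at the left. I'll compute positions from these.

```bash
python3 - <<'E'
from h import *
im=cv2.imread("pics/w1.png"); v=np.load("w1.npy"); c=(v[0],v[1],v[2],v[3:].reshape(4,4))
print("guess px",proj(c,[[.494,-.282,.129],[.566,-.2695,.051],[.494,-.282,.005]]).round(1))
hsv=cv2.cvtColor(im,cv2.COLOR_BGR2HSV)
m=cv2.inRange(hsv,(60,80,40),(90,255,200)); m[:, 200:]=0; k=max(cv2.findContours(m,0,1)[0],key=cv2.contourArea)
w=ray(c,k.reshape(-1,2),.003)[:,:2]; print("mat right edge pts", w[np.argmin(w@[0.05,1])])
ap=cv2.approxPolyDP(k,6,True).reshape(-1,2); print(ap.tolist(),ray(c,ap,.003)[:,:2].round(4).tolist())
crop(im,240,70,340,220,4,"w1z.png")
E
```

```text
guess px [[283.5 196.2]
 [283.  120.4]
 [283.2 172.9]]
mat right edge pts [ 0.53674142 -0.09096783]
[[0, 40], [2, 121], [21, 140], [27, 136], [26, 143], [50, 147], [62, 159], [78, 154], [77, 163], [101, 156], [104, 166], [105, 157], [126, 158], [124, 151], [133, 154], [143, 143], [142, 119], [150, 119], [142, 116], [137, 78], [103, 69], [96, 57], [77, 63], [63, 48], [63, 56], [57, 47]] [[0.602, 0.0996], [0.5006, 0.1079], [0.4787, 0.0847], [0.4857, 0.076], [0.4757, 0.0782], [0.4756, 0.0456], [0.4612, 0.0299], [0.4722, 0.0073], [0.459, 0.0092], [0.4747, -0.0246], [0.461, -0.0286], [0.4742, -0.0301], [0.4777, -0.0594], [0.4872, -0.0565], [0.485, -0.0691], [0.5027, -0.0825], [0.5349, -0.0802], [0.5367, -0.091], [0.5389, -0.0801], [0.5859, -0.0723], [0.5895, -0.0286], [0.6023, -0.0198], [0.5911, 0.0045], [0.6059, 0.0214], [0.5965, 0.0219], [0.6058, 0.0289]]
```

View pics/w1z.png

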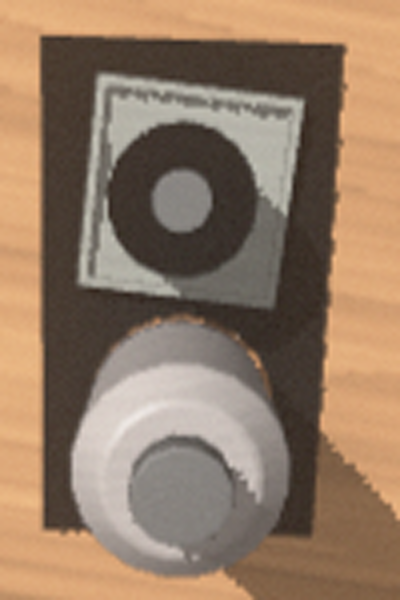

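```bash
python3 - <<'E'
from h import *
v=np.load("w1.npy"); c=(v[0],v[1],v[2],v[3:].reshape(4,4))
P=lambda x,y:((x+.5)/4-.5+240,(y+.5)/4-.5+70)
q=ray(c,[P(97,72),P(305,98),P(275,308),P(78,284)],.010)[:,:2]; print("tray",q.mean(0),np.linalg.norm(q-np.roll(q,1,0),axis=1),np.degrees([np.arctan2(*(q[0]-q[3])[::-1]),np.arctan2(*(q[1]-q[2])[::-1])]), np.degrees([np.arctan2(*(q[0]-q[1])[::-1]),np.arctan2(*(q[3]-q[2])[::-1])]))
q=ray(c,[P(41,36),P(345,43),P(313,535),P(42,528)],.002)[:,:2]; print("rubber",q.round(4).tolist(),q.mean(0))
print("spool",ray(c,P(182.5,199),.051)); print("cap",ray(c,P(182,489),.129)); print("can sh",ray(c,[P(180.5,469),P(71,469),P(290,469)],.103))
E
```

```text
tray [ 0.56912025 -0.27415276] [0.0679666  0.06823992 0.06816491 0.06795653] [3.02482455 2.78599856] [92.89352681 92.72628327]
rubber [[0.6098, -0.218], [0.6243, -0.3169], [0.4568, -0.3405], [0.4428, -0.241]] [ 0.53338867 -0.27908435]
spool [[ 0.56764666 -0.27192014  0.051     ]]
cap [[ 0.49882241 -0.28287964  0.129     ]]
can sh [[ 0.49768338 -0.28287792  0.103     ]
 [ 0.49264944 -0.25300527  0.103     ]
 [ 0.50271697 -0.31274846  0.103     ]]
```

Request:
{"api": "servo_tool", "payload": {
  "targets": [
    {"travel": [-0.05, 0.09, 0.5], "delta_rot": [0, 0, 0], "hand": 1},
    {"travel": [0, 0, 0.8], "delta_rot": [0, 0, 0], "hand": 1},
    {"travel": [0, 0, 0.8], "delta_rot": [0, 0, 0], "hand": 1},
    {"travel": [0, 0, 0.8], "delta_rot": [0, 0, 0], "hand": 1},
    {"travel": [0, 0, 0.6], "delta_rot": [0, 0, 0], "hand": 1},
    {"travel": [0, 0, 0.6], "delta_rot": [0, 0, 0], "hand": 1},
    {"travel": [0, 0, 0.5], "delta_rot": [0, 0, 0], "hand": 1},
    {"travel": [0, 0, 0.4], "delta_rot": [0, 0, 0], "hand": 1},
    {"travel": [0, 0, 0.43], "delta_rot": [0, 0, 0], "hand": 1},
    {"travel": [0, 0, 0], "delta_rot": [0, 0, 0], "hand": 1},
    {"travel": [0, 0, 0], "delta_rot": [0, 0, 0], "hand": 1}
  ]
}}

```text
time_s: 3.45
ee_pos: [0.498, -0.2834, 0.0845]
orientation: [0.997, 0.083, 0.0, 0.0]
force: [-0.2, 0.1, 0.2]
finger_gap: 0.998
```

```bash
python3 - <<'E'
from h import *
st(); a=vision.snapshot("wrist"); b=vision.snapshot("side")
o=np.hstack([cv2.resize(a,(400,300)),cv2.resize(b[110:206,256:384],(400,300))]); cv2.imwrite("pics/w2.png",o)
E
```

```text
t 3.45 tcp [ 0.498  -0.2834  0.0845] yaw 9.47 tilt [ 0.001 -0.    -1.   ] gap 0.998 F [-0.2  0.1  0.2] j [-0.71  0.46  1.69  0.    0.99  0.69]
```

View pics/w2.png

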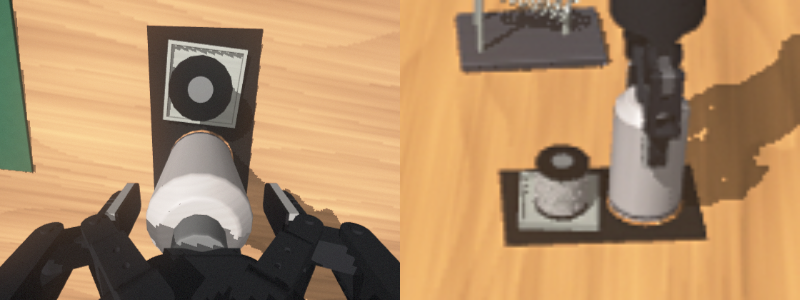

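The pads stand on both sides of the can with nothing touching. Closing now.

Request:
{"api": "servo_tool", "payload": {
  "targets": [
    {"travel": [0, 0, 0], "delta_rot": [0, 0, 0], "hand": -1},
    {"travel": [0, 0, 0], "delta_rot": [0, 0, 0], "hand": -1},
    {"travel": [0, 0, 0], "delta_rot": [0, 0, 0], "hand": -1},
    {"travel": [0, 0, 0], "delta_rot": [0, 0, 0], "hand": -1},
    {"travel": [0, 0, 0], "delta_rot": [0, 0, 0], "hand": -1},
    {"travel": [0, 0, 0], "delta_rot": [0, 0, 0], "hand": -1}
  ],
  "grip_force": 45
}}

```text
time_s: 4.3
ee_pos: [0.498, -0.2832, 0.0851]
orientation: [0.997, 0.083, 0.0, 0.0]
force: [-0.4, 2.0, 5.2]
finger_gap: 0.721
```

Request:
{"api": "servo_tool", "payload": {
  "targets": [
    {"travel": [0, 0, -0.2], "delta_rot": [0, 0, 0], "hand": -1},
    {"travel": [0, 0, -0.3], "delta_rot": [0, 0, 0], "hand": -1},
    {"travel": [0, 0, -0.4], "delta_rot": [0, 0, 0], "hand": -1},
    {"travel": [0, 0, -0.3], "delta_rot": [0, 0, 0], "hand": -1},
    {"travel": [0, 0, 0], "delta_rot": [0, 0, 0], "hand": -1}
  ]
}}

```text
time_s: 4.92
ee_pos: [0.4984, -0.2838, 0.1338]
orientation: [0.997, 0.083, 0.001, 0.001]
force: [-0.1, -0.5, -1.6]
finger_gap: 0.717
```

```bash
python3 - <<'E'
from h import *
st(); a=vision.snapshot("scene"); b=vision.snapshot("side")
o=np.hstack([cv2.resize(a[120:264,100:292],(400,300)),cv2.resize(b[90:186,256:384],(400,300))]); cv2.imwrite("pics/w3.png",o)
E
```

```text
t 4.92 tcp [ 0.4984 -0.2838  0.1338] yaw 9.46 tilt [ 0.002 -0.002 -1.   ] gap 0.717 F [-0.1 -0.5 -1.6] j [-0.71  0.4   1.64  0.    1.1   0.69]
```

View pics/w3.png

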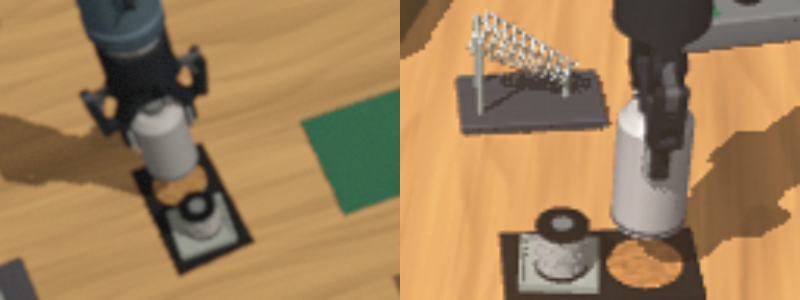

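The can is held upright and clear, and the coaster is now visible. Carrying it to the mat.

Request:
{"api": "servo_tool", "payload": {
  "targets": [
    {"travel": [0.08, -0.4, 0], "delta_rot": [0, 0, 0], "hand": -1},
    {"travel": [0.14, -0.7, 0], "delta_rot": [0, 0, 0], "hand": -1},
    {"travel": [0.14, -0.7, 0], "delta_rot": [0, 0, 0], "hand": -1},
    {"travel": [0.14, -0.7, 0], "delta_rot": [0, 0, 0], "hand": -1},
    {"travel": [0.14, -0.7, 0], "delta_rot": [0, 0, 0], "hand": -1},
    {"travel": [0.14, -0.7, 0], "delta_rot": [0, 0, 0], "hand": -1},
    {"travel": [0.14, -0.7, 0], "delta_rot": [0, 0, 0], "hand": -1},
    {"travel": [0.12, -0.6, 0], "delta_rot": [0, 0, 0], "hand": -1},
    {"travel": [0.07, -0.38, 0], "delta_rot": [0, 0, 0], "hand": -1},
    {"travel": [0, 0, 0.3], "delta_rot": [0, 0, 0], "hand": -1},
    {"travel": [0, 0, 0.4], "delta_rot": [0, 0, 0], "hand": -1},
    {"travel": [0, 0, 0.3], "delta_rot": [0, 0, 0], "hand": -1},
    {"travel": [0, 0, 0.1], "delta_rot": [0, 0, 0], "hand": -1},
    {"travel": [0, 0, 0], "delta_rot": [0, 0, 0], "hand": -1},
    {"travel": [0, 0, 0], "delta_rot": [0, 0, 0], "hand": -1}
  ]
}}

```text
time_s: 6.9
ee_pos: [0.5052, -0.056, 0.0885]
orientation: [0.997, 0.082, 0.0, 0.0]
force: [0.2, -0.2, -1.4]
finger_gap: 0.717
```

```bash
python3 - <<'E'
from h import *
st(); a=vision.snapshot("scene"); b=vision.snapshot("side")
cv2.imwrite("pics/sc4.png",a);cv2.imwrite("pics/si4.png",b)
o=np.hstack([cv2.resize(a[110:254,200:392],(400,300)),cv2.resize(b[170:314,226:418],(400,300))]); cv2.imwrite("pics/w4.png",o)
c=cam("side"); hsv=cv2.cvtColor(b,cv2.COLOR_BGR2HSV)
sub=b[140:200,280:360]; crop(b,280,140,360,200,10,"si4z.png")
E
```

```text
t 6.9 tcp [ 0.5052 -0.056   0.0885] yaw 9.45 tilt [ 0.001 -0.    -1.   ] gap 0.717 F [ 0.2 -0.2 -1.4] j [-0.33  0.36  1.84 -0.    0.94  1.08]
```

View pics/w4.png

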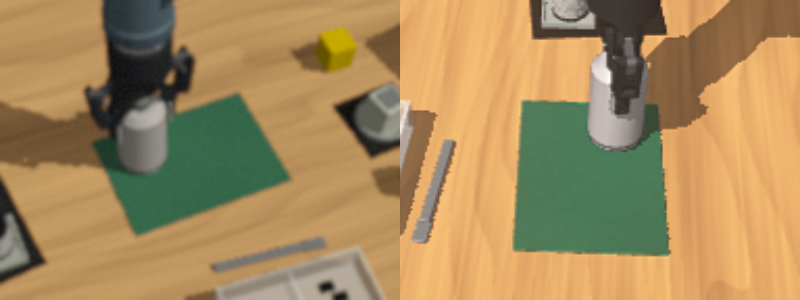

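View pics/si4z.png

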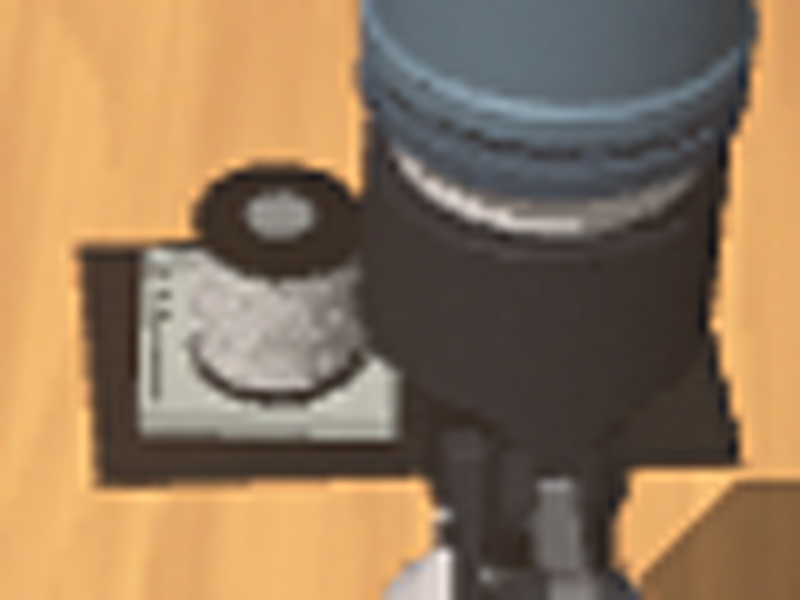

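Request:
{"api": "servo_tool", "payload": {
  "targets": [
    {"travel": [0, 0, 0.06], "delta_rot": [0, 0, 0], "hand": -1},
    {"travel": [0, 0, 0.06], "delta_rot": [0, 0, 0], "hand": -1},
    {"travel": [0, 0, 0.02], "delta_rot": [0, 0, 0], "hand": -1},
    {"travel": [0, 0, 0], "delta_rot": [0, 0, 0], "hand": -1},
    {"travel": [0, 0, 0], "delta_rot": [0, 0, 0], "hand": -1}
  ]
}}

```text
time_s: 7.62
ee_pos: [0.505, -0.0556, 0.0831]
orientation: [0.997, 0.083, 0.0, 0.0]
force: [-1.5, 1.6, 4.8]
finger_gap: 0.717
```

Request:
{"api": "servo_tool", "payload": {
  "targets": [
    {"travel": [0, 0, 0], "delta_rot": [0, 0, 0], "hand": 1},
    {"travel": [0, 0, 0], "delta_rot": [0, 0, 0], "hand": 1},
    {"travel": [0, 0, 0], "delta_rot": [0, 0, 0], "hand": 1},
    {"travel": [0, 0, -0.3], "delta_rot": [0, 0, 0], "hand": 1},
    {"travel": [0, 0, -0.7], "delta_rot": [0, 0, 0], "hand": 1},
    {"travel": [0, 0, -0.8], "delta_rot": [0, 0, 0], "hand": 1},
    {"travel": [0, 0, -0.8], "delta_rot": [0, 0, 0], "hand": 1},
    {"travel": [0, 0, -0.8], "delta_rot": [0, 0, 0], "hand": 1},
    {"travel": [-0.02, 0.69, -0.7], "delta_rot": [0, 0, 0], "hand": 1},
    {"travel": [-0.02, 0.69, -0.7], "delta_rot": [0, 0, 0], "hand": 1},
    {"travel": [-0.02, 0.69, -0.3], "delta_rot": [0, 0, 0], "hand": 1},
    {"travel": [-0.02, 0.69, 0], "delta_rot": [0, 0, 0], "hand": 1},
    {"travel": [-0.02, 0.69, 0], "delta_rot": [0, 0, 0], "hand": 1},
    {"travel": [-0.02, 0.69, 0], "delta_rot": [0, 0, 0], "hand": 1},
    {"travel": [-0.02, 0.69, 0], "delta_rot": [0, 0, 0], "hand": 1},
    {"travel": [-0.02, 0.69, 0], "delta_rot": [0, 0, 0], "hand": 1},
    {"travel": [0, 0, 0], "delta_rot": [0, 0, 0], "hand": 1},
    {"travel": [0, 0, 0], "delta_rot": [0, 0, 0], "hand": 1}
  ]
}}

```text
time_s: 9.88
ee_pos: [0.5347, -0.2742, 0.2865]
orientation: [0.997, 0.082, -0.0, -0.0]
force: [1.0, -1.0, -0.1]
finger_gap: 1.0
```

```bash
python3 - <<'E'
from h import *
st(); c=cam("wrist"); im=vision.snapshot("wrist"); cv2.imwrite("pics/w5.png",im); np.save("w5.npy",np.array([c[0],c[1],c[2],*c[3].ravel()]))
b=vision.snapshot("side"); cv2.imwrite("pics/si5.png",b); cv2.imwrite("pics/sc5.png",vision.snapshot("scene"))
g=cv2.resize(im[60:240,160:400],(800,600),interpolation=cv2.INTER_CUBIC); cv2.imwrite("pics/w5z.png",g)
E
```

```text
t 9.88 tcp [ 0.5347 -0.2742  0.2865] yaw 9.45 tilt [-0.     0.001 -1.   ] gap 1.0 F [ 1.  -1.  -0.1] j [-0.66  0.33  1.35  0.    1.46  0.75]
```

View pics/w5z.png

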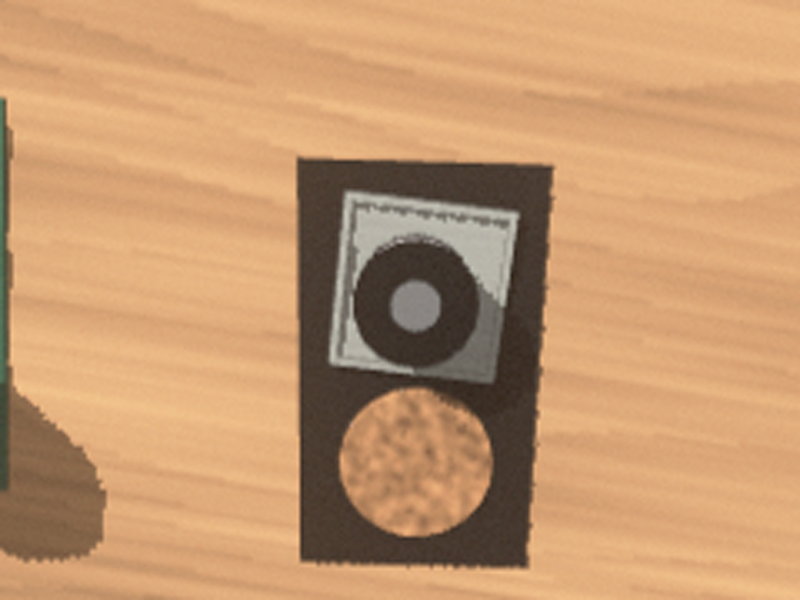

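View pics/si5.png

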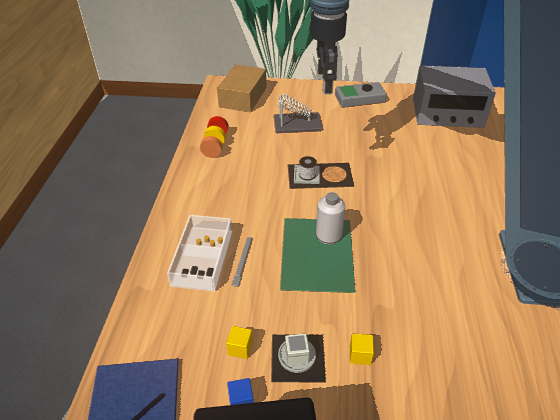

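```bash
python3 - <<'E'
from h import *
v=np.load("w5.npy"); c=(v[0],v[1],v[2],v[3:].reshape(4,4)); K=10/3
P=lambda x,y:((x+.5)/K-.5+160,(y+.5)/K-.5+60)
q=ray(c,[P(345,191),P(519,212),P(493,384),P(329,363)],.010)[:,:2]; print("tray",q.mean(0),np.linalg.norm(q-np.roll(q,1,0),axis=1),np.degrees([np.arctan2(*(q[0]-q[3])[::-1]),np.arctan2(*(q[1]-q[2])[::-1])]))
im=cv2.imread("pics/w5.png"); m=cv2.inRange(cv2.cvtColor(im,cv2.COLOR_BGR2HSV),(3,60,90),(20,255,255)); m2=np.zeros_like(m); m2[172:224,255:315]=m[172:224,255:315]
k=max(cv2.findContours(m2,0,1)[0],key=cv2.contourArea); w=ray(c,k.reshape(-1,2),.005)[:,:2].astype(np.float32); print("coaster",cv2.minEnclosingCircle(w), cv2.fitEllipse(w)); q=ray(c,[P(339,462),P(493,462),P(416,388),P(416,537)],.005); print(q)
print("spool",ray(c,P(416.5,304),.051), ray(c,[P(353,303),P(480,303)],.051)); 
E
```

```text
tray [ 0.56891441 -0.27406829] [0.06747602 0.06791406 0.06837039 0.06740933] [2.81402249 2.38624879]
coaster ((0.49645358324050903, -0.28410574793815613), 0.03377234935760498) ((0.49615347385406494, -0.2836451530456543), (0.0648518055677414, 0.0655594915151596), 143.90562438964844)
[[ 0.49155668 -0.25179512  0.005     ]
 [ 0.50228635 -0.31622084  0.005     ]
 [ 0.52838097 -0.27871184  0.005     ]
 [ 0.46352352 -0.28963503  0.005     ]]
spool [[ 0.5678685  -0.27196936  0.051     ]] [[ 0.56448892 -0.24949941  0.051     ]
 [ 0.57194704 -0.29431906  0.051     ]]
```

Request:
{"api": "servo_tool", "payload": {
  "targets": [
    {"travel": [0.43, 0.04, 0.4], "delta_rot": [0, 0, 0], "hand": 1},
    {"travel": [0.4, 0.04, 0.7], "delta_rot": [0, 0, 0], "hand": 1},
    {"travel": [0, 0, 0.8], "delta_rot": [0, 0, 0], "hand": 1},
    {"travel": [0, 0, 0.8], "delta_rot": [0, 0, 0], "hand": 1},
    {"travel": [0, 0, 0.8], "delta_rot": [0, 0, 0], "hand": 1},
    {"travel": [0, 0, 0.7], "delta_rot": [0, 0, 0], "hand": 1},
    {"travel": [0, 0, 0.6], "delta_rot": [0, 0, 0], "hand": 1},
    {"travel": [0, 0, 0.5], "delta_rot": [0, 0, 0], "hand": 1},
    {"travel": [0, 0, 0.5], "delta_rot": [0, 0, 0], "hand": 1},
    {"travel": [0, 0, 0.3], "delta_rot": [0, 0, 0], "hand": 1},
    {"travel": [0, 0, 0.1], "delta_rot": [0, 0, 0], "hand": 1},
    {"travel": [0, 0, 0], "delta_rot": [0, 0, 0], "hand": 1},
    {"travel": [0, 0, 0], "delta_rot": [0, 0, 0], "hand": 1}
  ]
}}

```text
time_s: 11.65
ee_pos: [0.5686, -0.2726, 0.0393]
orientation: [0.997, 0.083, 0.001, 0.0]
force: [-0.2, -0.7, -0.2]
finger_gap: 0.999
```

```bash
python3 - <<'E'
from h import *
st(); a=vision.snapshot("wrist"); b=vision.snapshot("side")
o=np.hstack([cv2.resize(a,(400,300)),cv2.resize(b[110:206,256:384],(400,300))]); cv2.imwrite("pics/w6.png",o)
E
```

```text
t 11.65 tcp [ 0.5686 -0.2726  0.0393] yaw 9.47 tilt [ 0.001 -0.001 -1.   ] gap 0.999 F [-0.2 -0.7 -0.2] j [-0.62  0.6   1.57  0.    0.97  0.78]
```

View pics/w6.png

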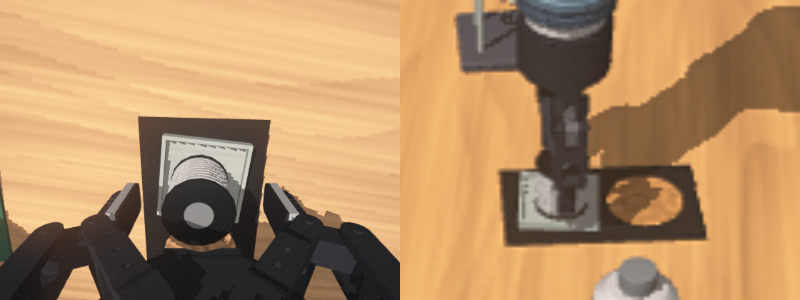

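Request:
{"api": "servo_tool", "payload": {
  "targets": [
    {"travel": [0, 0, 0], "delta_rot": [0, 0, 0], "hand": -1},
    {"travel": [0, 0, 0], "delta_rot": [0, 0, 0], "hand": -1},
    {"travel": [0, 0, 0], "delta_rot": [0, 0, 0], "hand": -1},
    {"travel": [0, 0, 0], "delta_rot": [0, 0, 0], "hand": -1},
    {"travel": [0, 0, 0], "delta_rot": [0, 0, 0], "hand": -1},
    {"travel": [0, 0, 0], "delta_rot": [0, 0, 0], "hand": -1},
    {"travel": [0, 0, 0], "delta_rot": [0, 0, 0], "hand": -1}
  ],
  "grip_force": 45
}}

```text
time_s: 12.62
ee_pos: [0.5683, -0.2724, 0.0389]
orientation: [0.997, 0.082, 0.0, 0.0]
force: [-0.7, 0.7, 5.6]
finger_gap: 0.527
```

Request:
{"api": "servo_tool", "payload": {
  "targets": [
    {"travel": [0, 0, -0.2], "delta_rot": [0, 0, 0], "hand": -1},
    {"travel": [0, 0, -0.5], "delta_rot": [0, 0, 0], "hand": -1},
    {"travel": [0, 0, -0.8], "delta_rot": [0, 0, 0], "hand": -1},
    {"travel": [0, 0, -0.8], "delta_rot": [0, 0, 0], "hand": -1},
    {"travel": [0, 0, -0.8], "delta_rot": [0, 0, 0], "hand": -1},
    {"travel": [0.04, -0.4, -0.6], "delta_rot": [0, 0, 0], "hand": -1},
    {"travel": [0.09, -0.8, -0.3], "delta_rot": [0, 0, 0], "hand": -1},
    {"travel": [0.09, -0.8, 0], "delta_rot": [0, 0, 0], "hand": -1},
    {"travel": [0.09, -0.8, 0], "delta_rot": [0, 0, 0], "hand": -1},
    {"travel": [0.09, -0.8, 0], "delta_rot": [0, 0, 0], "hand": -1},
    {"travel": [0.09, -0.8, 0], "delta_rot": [0, 0, 0], "hand": -1},
    {"travel": [0.09, -0.8, 0], "delta_rot": [0, 0, 0], "hand": -1},
    {"travel": [0.09, -0.8, 0], "delta_rot": [0, 0, 0], "hand": -1},
    {"travel": [0.09, -0.8, 0], "delta_rot": [0, 0, 0], "hand": -1},
    {"travel": [0.09, -0.8, 0], "delta_rot": [0, 0, 0], "hand": -1},
    {"travel": [0.05, -0.5, 0], "delta_rot": [0, 0, 0], "hand": -1},
    {"travel": [0.03, -0.3, 0], "delta_rot": [0, 0, 0], "hand": -1},
    {"travel": [0, 0, 0], "delta_rot": [0, 0, 0], "hand": -1}
  ]
}}

```text
time_s: 14.88
ee_pos: [0.5495, 0.0656, 0.1984]
orientation: [0.997, 0.083, -0.0, 0.0]
force: [0.3, 0.6, -1.1]
finger_gap: 0.524
```

```bash
python3 - <<'E'
from h import *
go([.55,.065,.041]); a=vision.snapshot("wrist"); b=vision.snapshot("side");c=vision.snapshot("scene")
cv2.imwrite("pics/w7.png",np.hstack([cv2.resize(a,(267,200)),cv2.resize(b,(267,200)),cv2.resize(c,(267,200))]))
E
```

```text
t 14.88 tcp [0.5495 0.0656 0.1984] yaw 9.52 tilt [-0. -0. -1.] gap 0.524 F [ 0.3  0.6 -1.1] j [-0.08  0.31  1.61 -0.    1.23  1.32]
units [0.01 0.02 3.94]
```

View pics/w7.png

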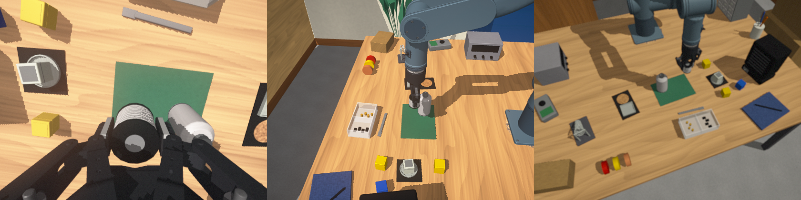

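The spool is held upright over the free half of the mat, clear of the can. Lowering it now.

Request:
{"api": "servo_tool", "payload": {
  "targets": [
    {"travel": [0, 0, 0.5], "delta_rot": [0, 0, 0], "hand": -1},
    {"travel": [0, 0, 0.8], "delta_rot": [0, 0, 0], "hand": -1},
    {"travel": [0, 0, 0.8], "delta_rot": [0, 0, 0], "hand": -1},
    {"travel": [0, 0, 0.7], "delta_rot": [0, 0, 0], "hand": -1},
    {"travel": [0, 0, 0.5], "delta_rot": [0, 0, 0], "hand": -1},
    {"travel": [0, 0, 0.3], "delta_rot": [0, 0, 0], "hand": -1},
    {"travel": [0, 0, 0.2], "delta_rot": [0, 0, 0], "hand": -1},
    {"travel": [0, 0, 0.14], "delta_rot": [0, 0, 0], "hand": -1},
    {"travel": [0, 0, 0.06], "delta_rot": [0, 0, 0], "hand": -1},
    {"travel": [0, 0, 0.04], "delta_rot": [0, 0, 0], "hand": -1},
    {"travel": [0, 0, 0], "delta_rot": [0, 0, 0], "hand": -1},
    {"travel": [0, 0, 0], "delta_rot": [0, 0, 0], "hand": -1}
  ]
}}

```text
time_s: 16.52
ee_pos: [0.5497, 0.0654, 0.0372]
orientation: [0.997, 0.083, 0.0, 0.0]
force: [-0.3, 0.2, -0.4]
finger_gap: 0.526
```

Request:
{"api": "servo_tool", "payload": {
  "targets": [
    {"travel": [0, 0, 0.02], "delta_rot": [0, 0, 0], "hand": -1},
    {"travel": [0, 0, 0], "delta_rot": [0, 0, 0], "hand": -1}
  ]
}}

```text
time_s: 16.77
ee_pos: [0.5497, 0.0653, 0.0369]
orientation: [0.997, 0.083, 0.0, 0.0]
force: [-1.9, 1.1, 5.2]
finger_gap: 0.529
```

Request:
{"api": "servo_tool", "payload": {
  "targets": [
    {"travel": [0, 0, 0], "delta_rot": [0, 0, 0], "hand": 1},
    {"travel": [0, 0, 0], "delta_rot": [0, 0, 0], "hand": 1},
    {"travel": [0, 0, 0], "delta_rot": [0, 0, 0], "hand": 1},
    {"travel": [0, 0, -0.3], "delta_rot": [0, 0, 0], "hand": 1},
    {"travel": [0, 0, -0.7], "delta_rot": [0, 0, 0], "hand": 1},
    {"travel": [0, 0, -0.8], "delta_rot": [0, 0, 0], "hand": 1},
    {"travel": [0, 0, -0.8], "delta_rot": [0, 0, 0], "hand": 1},
    {"travel": [0.05, -0.7, -0.8], "delta_rot": [0, 0, 0], "hand": 1},
    {"travel": [0.05, -0.7, -0.8], "delta_rot": [0, 0, 0], "hand": 1},
    {"travel": [0.05, -0.7, -0.8], "delta_rot": [0, 0, 0], "hand": 1},
    {"travel": [0.05, -0.7, -0.7], "delta_rot": [0, 0, 0], "hand": 1},
    {"travel": [0.05, -0.7, -0.3], "delta_rot": [0, 0, 0], "hand": 1},
    {"travel": [0.05, -0.7, 0], "delta_rot": [0, 0, 0], "hand": 1},
    {"travel": [0.05, -0.64, 0], "delta_rot": [0, 0, 0], "hand": 1},
    {"travel": [0, -0.3, 0], "delta_rot": [0, 0, 0], "hand": 1},
    {"travel": [0, 0, 0], "delta_rot": [0, 0, 0], "hand": 1},
    {"travel": [0, 0, 0], "delta_rot": [0, 0, 0], "hand": 1}
  ]
}}

```text
time_s: 18.9
ee_pos: [0.5296, 0.2696, 0.2762]
orientation: [0.997, 0.082, -0.0, 0.0]
force: [-0.5, -0.5, 0.3]
finger_gap: 1.002
```

```bash
python3 - <<'E'
from h import *
st(); c=cam("wrist"); im=vision.snapshot("wrist"); cv2.imwrite("pics/w8.png",im); np.save("w8.npy",np.array([c[0],c[1],c[2],*c[3].ravel()]))
cv2.imwrite("pics/si8.png",vision.snapshot("side")); cv2.imwrite("pics/sc8.png",vision.snapshot("scene"))
E
```

```text
t 18.9 tcp [0.5296 0.2696 0.2762] yaw 9.44 tilt [ 0.    -0.001 -1.   ] gap 1.002 F [-0.5 -0.5  0.3] j [ 0.28  0.33  1.39 -0.    1.43  1.69]
```

View pics/w8.png

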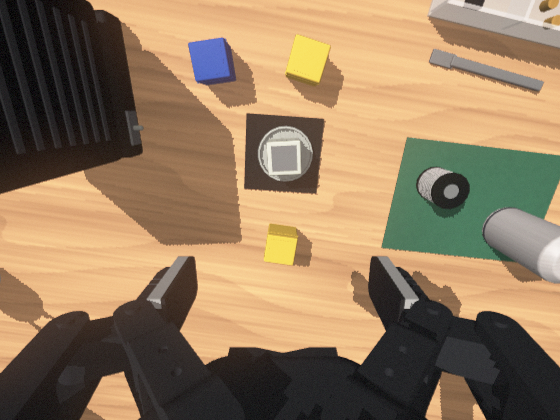

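View pics/sc8.png

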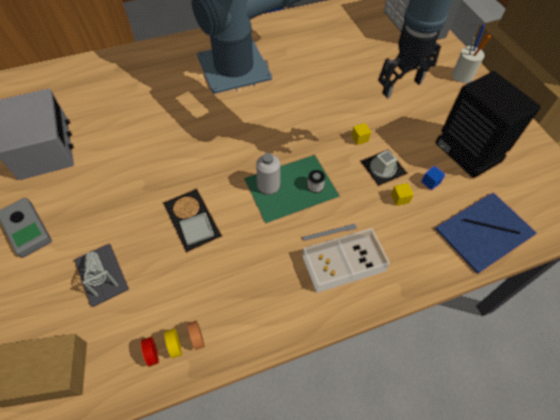

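```bash
python3 - <<'E'
from h import *
im=cv2.imread("pics/w8.png"); crop(im,235,105,335,205,6,"w8z.png")
E
```

```text
(no output)
```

View pics/w8z.png

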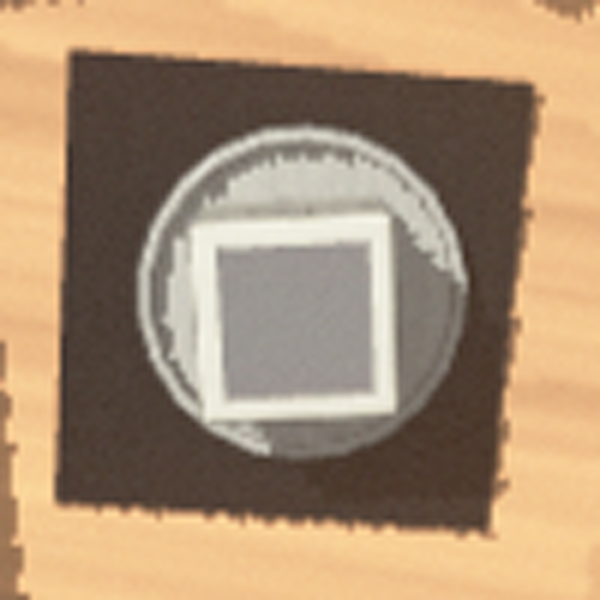

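```bash
python3 - <<'E'
from h import *
v=np.load("w8.npy"); c=(v[0],v[1],v[2],v[3:].reshape(4,4)); K=6
P=lambda x,y:((x+.5)/K-.5+235,(y+.5)/K-.5+105)
q=ray(c,[P(194,225),P(388,212),P(397,412),P(205,420)],.049)[:,:2]; print("case",q.mean(0),np.linalg.norm(q-np.roll(q,1,0),axis=1),np.degrees([np.arctan2(*(q[0]-q[3])[::-1]),np.arctan2(*(q[1]-q[2])[::-1]),np.arctan2(*(q[0]-q[1])[::-1])-np.pi/2,np.arctan2(*(q[3]-q[2])[::-1])-np.pi/2]))
q=ray(c,[P(138,292),P(467,292),P(302,126),P(302,458)],.010)[:,:2]; print("dish",q[:2].mean(0),q[2:].mean(0),np.linalg.norm(q[0]-q[1]),np.linalg.norm(q[2]-q[3]))
print("spool",ray(c,(451,190.5),.049))
E
```

```text
case [0.55584292 0.27120651] [0.03812905 0.037381   0.03901548 0.03817756] [11.82893447 13.01420973 13.18663347 11.84038266]
dish [0.55631414 0.26964265] [0.55532993 0.26958805] 0.07122971654159362 0.07146674869530005
spool [[0.54989678 0.06474938 0.049     ]]
```

Request:
{"api": "servo_tool", "payload": {
  "targets": [
    {"travel": [0, 0, 0], "delta_rot": [0, 0, -0.38], "hand": 1},
    {"travel": [0.35, 0.05, 0.4], "delta_rot": [0, 0, 0], "hand": 1},
    {"travel": [0.3, 0.05, 0.8], "delta_rot": [0, 0, 0], "hand": 1},
    {"travel": [0, 0, 0.8], "delta_rot": [0, 0, 0], "hand": 1},
    {"travel": [0, 0, 0.8], "delta_rot": [0, 0, 0], "hand": 1},
    {"travel": [0, 0, 0.8], "delta_rot": [0, 0, 0], "hand": 1},
    {"travel": [0, 0, 0.7], "delta_rot": [0, 0, 0], "hand": 1},
    {"travel": [0, 0, 0.6], "delta_rot": [0, 0, 0], "hand": 1},
    {"travel": [0, 0, 0.5], "delta_rot": [0, 0, 0], "hand": 1},
    {"travel": [0, 0, 0.4], "delta_rot": [0, 0, 0], "hand": 1},
    {"travel": [0, 0, 0.15], "delta_rot": [0, 0, 0], "hand": 1},
    {"travel": [0, 0, 0], "delta_rot": [0, 0, 0], "hand": 1},
    {"travel": [0, 0, 0], "delta_rot": [0, 0, 0], "hand": 1}
  ]
}}

```text
time_s: 20.68
ee_pos: [0.5564, 0.2723, 0.0389]
orientation: [0.994, 0.109, 0.001, -0.0]
force: [0.2, -0.3, -0.3]
finger_gap: 0.997
```

```bash
python3 - <<'E'
from h import *
go([.5558,.2712,.038],12.5); a=vision.snapshot("wrist"); b=vision.snapshot("side")
o=np.hstack([cv2.resize(a,(400,300)),cv2.resize(b[290:398,226:370],(400,300))]); cv2.imwrite("pics/w9.png",o)
E
```

```text
t 20.68 tcp [0.5564 0.2723 0.0389] yaw 12.5 tilt [ 0.002  0.    -1.   ] gap 0.997 F [ 0.2 -0.3 -0.3] j [ 0.28  0.59  1.6  -0.    0.95  1.63]
units [-0.02  0.02  0.02]
rz units -0.0
```

View pics/w9.png

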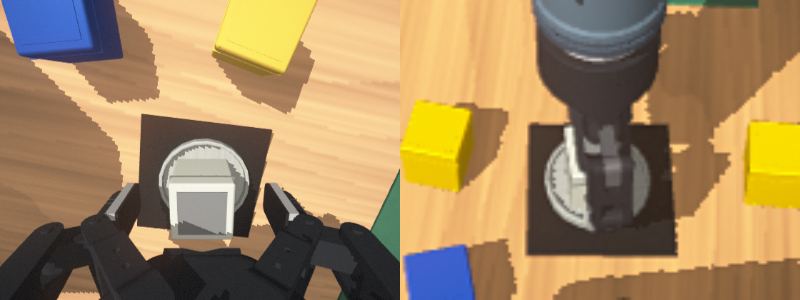

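Request:
{"api": "servo_tool", "payload": {
  "targets": [
    {"travel": [0, 0, 0], "delta_rot": [0, 0, 0], "hand": -1},
    {"travel": [0, 0, 0], "delta_rot": [0, 0, 0], "hand": -1},
    {"travel": [0, 0, 0], "delta_rot": [0, 0, 0], "hand": -1},
    {"travel": [0, 0, 0], "delta_rot": [0, 0, 0], "hand": -1},
    {"travel": [0, 0, 0], "delta_rot": [0, 0, 0], "hand": -1},
    {"travel": [0, 0, 0], "delta_rot": [0, 0, 0], "hand": -1},
    {"travel": [0, 0, 0], "delta_rot": [0, 0, 0], "hand": -1},
    {"travel": [0, 0, -0.2], "delta_rot": [0, 0, 0], "hand": -1},
    {"travel": [0, 0, -0.4], "delta_rot": [0, 0, 0], "hand": -1},
    {"travel": [0, 0, -0.4], "delta_rot": [0, 0, 0], "hand": -1},
    {"travel": [0, 0, 0], "delta_rot": [0, 0, 0], "hand": -1}
  ],
  "grip_force": 40
}}

```text
time_s: 22.15
ee_pos: [0.5571, 0.2726, 0.0804]
orientation: [0.994, 0.109, 0.002, -0.0]
force: [0.0, -0.4, -0.8]
finger_gap: 0.462
```

```bash
python3 - <<'E'
from h import *
st(); a=vision.snapshot("wrist"); b=vision.snapshot("side")
o=np.hstack([cv2.resize(a,(400,300)),cv2.resize(b[270:378,226:370],(400,300))]); cv2.imwrite("pics/w10.png",o)
E
```

```text
t 22.15 tcp [0.5571 0.2726 0.0804] yaw 12.51 tilt [ 0.004  0.001 -1.   ] gap 0.462 F [ 0.  -0.4 -0.8] j [0.28 0.54 1.57 0.   1.03 1.63]
```

View pics/w10.png

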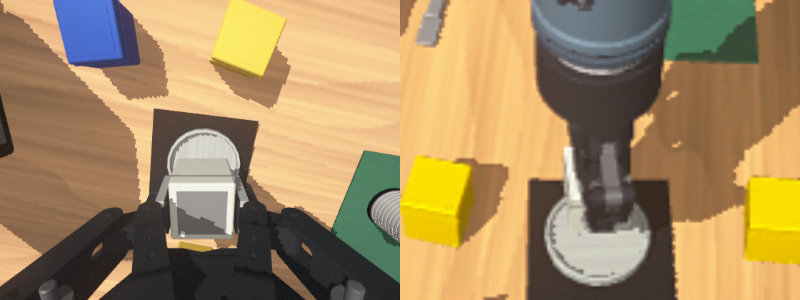

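Request:
{"api": "servo_tool", "payload": {
  "targets": [
    {"travel": [0, 0, -0.6], "delta_rot": [0, 0, 0], "hand": -1},
    {"travel": [0, 0, -0.8], "delta_rot": [0, 0, 0], "hand": -1},
    {"travel": [0, 0, -0.8], "delta_rot": [0, 0, 0], "hand": -1},
    {"travel": [0, 0, -0.7], "delta_rot": [0, 0, 0.4], "hand": -1},
    {"travel": [0, 0, -0.3], "delta_rot": [0, 0, 0.42], "hand": -1},
    {"travel": [0, 0, 0], "delta_rot": [0, 0, 0.4], "hand": -1},
    {"travel": [0, 0, 0], "delta_rot": [0, 0, 0], "hand": -1}
  ]
}}

```text
time_s: 23.12
ee_pos: [0.5554, 0.272, 0.2055]
orientation: [1.0, 0.024, -0.001, 0.0]
force: [-0.0, -0.2, -2.2]
finger_gap: 0.462
```

```bash
python3 - <<'E'
from h import *
go([.5698,-.274,.2],2.7)
E
```

```text
t 23.12 tcp [0.5554 0.272  0.2055] yaw 2.77 tilt [-0.001 -0.    -1.   ] gap 0.462 F [-0.  -0.2 -2.2] j [ 0.28  0.41  1.43 -0.    1.3   1.8 ]
units [-0.3  13.65  0.14]
rz units 0.01
```

Request:
{"api": "servo_tool", "payload": {
  "targets": [
    {"travel": [-0.01, 0.4, 0], "delta_rot": [0, 0, 0], "hand": -1},
    {"travel": [-0.02, 0.8, 0], "delta_rot": [0, 0, 0], "hand": -1},
    {"travel": [-0.02, 0.8, 0], "delta_rot": [0, 0, 0], "hand": -1},
    {"travel": [-0.02, 0.8, 0], "delta_rot": [0, 0, 0], "hand": -1},
    {"travel": [-0.02, 0.8, 0], "delta_rot": [0, 0, 0], "hand": -1},
    {"travel": [-0.02, 0.8, 0], "delta_rot": [0, 0, 0], "hand": -1},
    {"travel": [-0.02, 0.8, 0], "delta_rot": [0, 0, 0], "hand": -1},
    {"travel": [-0.02, 0.8, 0], "delta_rot": [0, 0, 0], "hand": -1},
    {"travel": [-0.02, 0.8, 0], "delta_rot": [0, 0, 0], "hand": -1},
    {"travel": [-0.02, 0.8, 0], "delta_rot": [0, 0, 0], "hand": -1},
    {"travel": [-0.02, 0.8, 0], "delta_rot": [0, 0, 0], "hand": -1},
    {"travel": [-0.02, 0.8, 0], "delta_rot": [0, 0, 0], "hand": -1},
    {"travel": [-0.02, 0.8, 0], "delta_rot": [0, 0, 0], "hand": -1},
    {"travel": [-0.02, 0.8, 0], "delta_rot": [0, 0, 0], "hand": -1},
    {"travel": [-0.02, 0.8, 0], "delta_rot": [0, 0, 0], "hand": -1},
    {"travel": [-0.01, 0.8, 0], "delta_rot": [0, 0, 0], "hand": -1},
    {"travel": [0, 0.8, 0], "delta_rot": [0, 0, 0], "hand": -1},
    {"travel": [0, 0.45, 0], "delta_rot": [0, 0, 0], "hand": -1},
    {"travel": [0, 0, 0], "delta_rot": [0, 0, 0], "hand": -1},
    {"travel": [0, 0, 0], "delta_rot": [0, 0, 0], "hand": -1}
  ]
}}

```text
time_s: 25.62
ee_pos: [0.5696, -0.2729, 0.2059]
orientation: [1.0, 0.024, -0.0, -0.001]
force: [0.7, -0.0, -0.4]
finger_gap: 0.461
```

```bash
python3 - <<'E'
from h import *
go([.5698,-.274,.045],2.7); a=vision.snapshot("wrist"); b=vision.snapshot("side")
o=np.hstack([cv2.resize(a,(400,300)),cv2.resize(b[75:183,250:394],(400,300))]); cv2.imwrite("pics/w11.png",o)
E
```

```text
t 25.62 tcp [ 0.5696 -0.2729  0.2059] yaw 2.77 tilt [-0.001  0.001 -1.   ] gap 0.461 F [ 0.7 -0.  -0.4] j [-0.62  0.44  1.39  0.    1.31  0.9 ]
units [0.01 0.03 4.02]
rz units 0.01
```

View pics/w11.png

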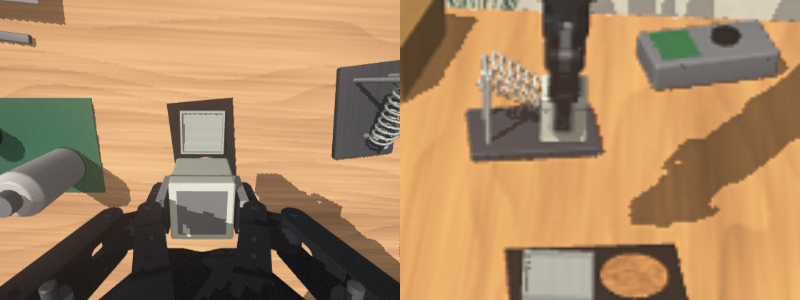

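Request:
{"api": "servo_tool", "payload": {
  "targets": [
    {"travel": [0.01, 0.03, 0.5], "delta_rot": [0, 0, 0], "hand": -1},
    {"travel": [0, 0, 0.8], "delta_rot": [0, 0, 0], "hand": -1},
    {"travel": [0, 0, 0.8], "delta_rot": [0, 0, 0], "hand": -1},
    {"travel": [0, 0, 0.7], "delta_rot": [0, 0, 0], "hand": -1},
    {"travel": [0, 0, 0.6], "delta_rot": [0, 0, 0], "hand": -1},
    {"travel": [0, 0, 0.4], "delta_rot": [0, 0, 0], "hand": -1},
    {"travel": [0, 0, 0.2], "delta_rot": [0, 0, 0], "hand": -1},
    {"travel": [0, 0, 0], "delta_rot": [0, 0, 0], "hand": -1}
  ]
}}

```text
time_s: 26.72
ee_pos: [0.5705, -0.2747, 0.0461]
orientation: [1.0, 0.024, -0.0, -0.0]
force: [0.0, 0.1, -1.1]
finger_gap: 0.462
```

```bash
python3 - <<'E'
from h import *
go([.5698,-.274,.0385],2.7); b=vision.snapshot("side"); a=vision.snapshot("scene")
o=np.hstack([cv2.resize(a[170:266,130:258],(400,300)),cv2.resize(b[125:197,280:376],(400,300))]); cv2.imwrite("pics/w12.png",o)
E
```

```text
t 26.73 tcp [ 0.5705 -0.2747  0.0461] yaw 2.77 tilt [-0.  0. -1.] gap 0.462 F [ 0.   0.1 -1.1] j [-0.62  0.6   1.56  0.    0.99  0.9 ]
units [-0.02 -0.02  0.19]
rz units 0.01
```

View pics/w12.png

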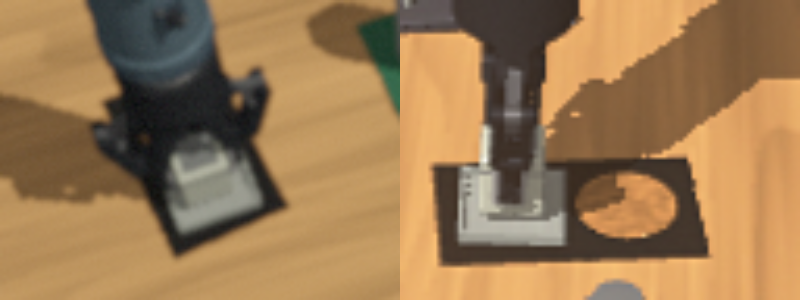

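Request:
{"api": "servo_tool", "payload": {
  "targets": [
    {"travel": [-0.02, -0.02, 0.07], "delta_rot": [0, 0, 0], "hand": -1},
    {"travel": [0, 0, 0.06], "delta_rot": [0, 0, 0], "hand": -1},
    {"travel": [0, 0, 0.05], "delta_rot": [0, 0, 0], "hand": -1},
    {"travel": [0, 0, 0], "delta_rot": [0, 0, 0], "hand": -1},
    {"travel": [0, 0, 0], "delta_rot": [0, 0, 0], "hand": -1}
  ]
}}

```text
time_s: 27.45
ee_pos: [0.5696, -0.2743, 0.0389]
orientation: [1.0, 0.024, 0.0, -0.0]
force: [0.1, -0.6, -0.9]
finger_gap: 0.462
```

Request:
{"api": "servo_tool", "payload": {
  "targets": [
    {"travel": [0, 0, 0.02], "delta_rot": [0, 0, 0], "hand": -1},
    {"travel": [0, 0, 0.01], "delta_rot": [0, 0, 0], "hand": -1},
    {"travel": [0, 0, 0], "delta_rot": [0, 0, 0], "hand": -1}
  ]
}}

```text
time_s: 27.82
ee_pos: [0.5697, -0.2743, 0.0385]
orientation: [1.0, 0.024, 0.0, 0.0]
force: [-2.3, 0.5, 6.3]
finger_gap: 0.463
```

Request:
{"api": "servo_tool", "payload": {
  "targets": [
    {"travel": [0, 0, 0], "delta_rot": [0, 0, 0], "hand": 1},
    {"travel": [0, 0, 0], "delta_rot": [0, 0, 0], "hand": 1},
    {"travel": [0, 0, 0], "delta_rot": [0, 0, 0], "hand": 1},
    {"travel": [0, 0, -0.3], "delta_rot": [0, 0, 0], "hand": 1},
    {"travel": [0, 0, -0.7], "delta_rot": [0, 0, 0], "hand": 1},
    {"travel": [0, 0, -0.8], "delta_rot": [0, 0, 0], "hand": 1},
    {"travel": [0, 0, -0.8], "delta_rot": [0, 0, 0], "hand": 1},
    {"travel": [0, 0, -0.8], "delta_rot": [0, 0, 0], "hand": 1},
    {"travel": [0, 0, -0.8], "delta_rot": [0, 0, 0], "hand": 1},
    {"travel": [0, 0, -0.8], "delta_rot": [0, 0, 0], "hand": 1},
    {"travel": [0, 0, -0.3], "delta_rot": [0, 0, 0], "hand": 1},
    {"travel": [0, 0, 0], "delta_rot": [0, 0, 0], "hand": 1},
    {"travel": [0, 0, 0], "delta_rot": [0, 0, 0], "hand": 1}
  ]
}}

```text
time_s: 29.45
ee_pos: [0.5689, -0.2738, 0.2481]
orientation: [1.0, 0.024, -0.001, -0.001]
force: [0.6, -0.5, 0.1]
finger_gap: 0.999
```

```bash
python3 - <<'E'
from h import *
go([.5497,.0653,.26],2.77); c=cam("wrist"); im=vision.snapshot("wrist"); cv2.imwrite("pics/w13.png",im); np.save("w13.npy",np.array([c[0],c[1],c[2],*c[3].ravel()]))
g=cv2.resize(im[100:280,160:400],(800,600),interpolation=cv2.INTER_CUBIC); cv2.imwrite("pics/w13z.png",g)
E
```

```text
t 29.45 tcp [ 0.5689 -0.2738  0.2481] yaw 2.74 tilt [-0.002  0.002 -1.   ] gap 0.999 F [ 0.6 -0.5  0.1] j [-0.62  0.41  1.33 -0.    1.4   0.9 ]
units [-0.07 -8.49 -0.28]
rz units -0.0
```

View pics/w13z.png

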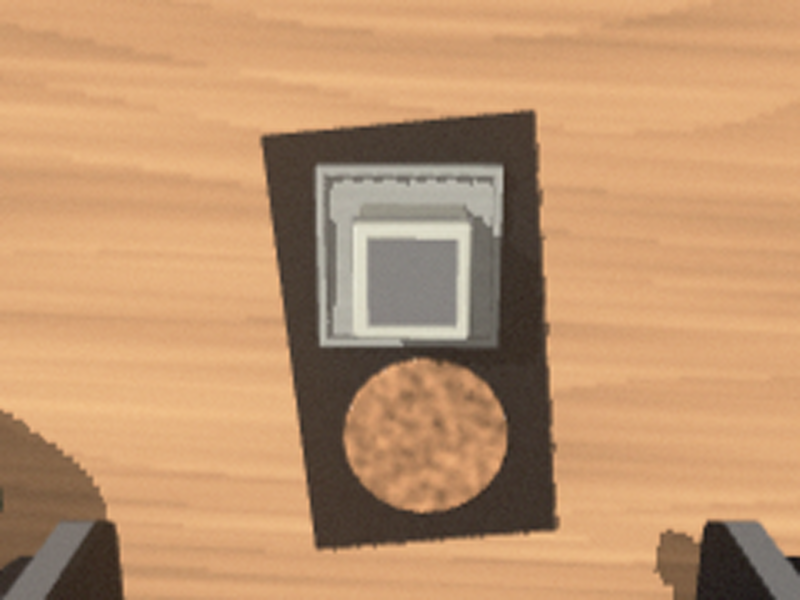

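```bash
python3 - <<'E'
from h import *
v=np.load("w13.npy"); c=(v[0],v[1],v[2],v[3:].reshape(4,4)); K=10/3
P=lambda x,y:((x+.5)/K-.5+160,(y+.5)/K-.5+100)
q=ray(c,[P(352,221),P(471,221),P(468,339),P(353,336)],.049)[:,:2]; print("case",q.mean(0),np.linalg.norm(q-np.roll(q,1,0),axis=1))
q=ray(c,[P(316,165),P(503,165),P(498,347),P(320,346)],.010)[:,:2]; print("tray",q.mean(0))
q=ray(c,[P(343,435),P(508,435),P(426,357),P(426,513)],.005)[:,:2]; print("coaster",q[:2].mean(0),q[2:].mean(0))
E
```

```text
case [ 0.57011792 -0.27476435] [0.03910477 0.03879528 0.04015412 0.03887842]
tray [ 0.5692483  -0.27416051]
coaster [ 0.49719236 -0.28404929] [ 0.49636038 -0.28429673]
```

Request:
{"api": "servo_tool", "payload": {
  "targets": [
    {"travel": [0, -0.4, 0], "delta_rot": [0, 0, 0], "hand": 1},
    {"travel": [-0.01, -0.8, 0], "delta_rot": [0, 0, 0], "hand": 1},
    {"travel": [-0.01, -0.8, 0], "delta_rot": [0, 0, 0], "hand": 1},
    {"travel": [-0.01, -0.8, 0], "delta_rot": [0, 0, 0], "hand": 1},
    {"travel": [-0.01, -0.8, 0], "delta_rot": [0, 0, 0], "hand": 1},
    {"travel": [-0.01, -0.8, 0], "delta_rot": [0, 0, 0], "hand": 1},
    {"travel": [-0.01, -0.8, 0], "delta_rot": [0, 0, 0], "hand": 1},
    {"travel": [-0.01, -0.8, 0], "delta_rot": [0, 0, 0], "hand": 1},
    {"travel": [0, -0.8, 0], "delta_rot": [0, 0, 0], "hand": 1},
    {"travel": [0, -0.8, 0], "delta_rot": [0, 0, 0], "hand": 1},
    {"travel": [0, -0.6, 0], "delta_rot": [0, 0, 0], "hand": 1},
    {"travel": [0, -0.29, 0], "delta_rot": [0, 0, 0], "hand": 1},
    {"travel": [0, 0, 0.4], "delta_rot": [0, 0, 0], "hand": 1},
    {"travel": [0, 0, 0.8], "delta_rot": [0, 0, 0], "hand": 1},
    {"travel": [0, 0, 0.8], "delta_rot": [0, 0, 0], "hand": 1},
    {"travel": [0, 0, 0], "delta_rot": [0, 0, 0], "hand": 1},
    {"travel": [0, 0, 0], "delta_rot": [0, 0, 0], "hand": 1}
  ]
}}

```text
time_s: 31.62
ee_pos: [0.5509, 0.0642, 0.1701]
orientation: [1.0, 0.024, 0.0, 0.0]
force: [0.1, 0.5, 1.2]
finger_gap: 1.005
```

```bash
python3 - <<'E'
from h import *
go([.5497,.0653,.0385],2.77); c=cam("wrist"); im=vision.snapshot("wrist"); cv2.imwrite("pics/w14.png",im); print(proj(c,[.5497,.0653,.049]))
E
```

```text
t 31.62 tcp [0.5509 0.0642 0.1701] yaw 2.7 tilt [ 0. -0. -1.] gap 1.005 F [0.1 0.5 1.2] j [-0.09  0.34  1.64 -0.    1.16  1.44]
units [-0.03 -0.03  3.29]
rz units -0.01
[[280.17249739 207.63980042]]
```

View pics/w14.png

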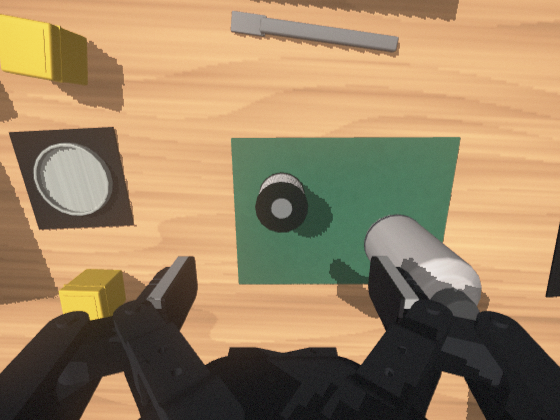

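Request:
{"api": "servo_tool", "payload": {
  "targets": [
    {"travel": [-0.03, -0.03, 0.5], "delta_rot": [0, 0, 0], "hand": 1},
    {"travel": [0, 0, 0.8], "delta_rot": [0, 0, 0], "hand": 1},
    {"travel": [0, 0, 0.8], "delta_rot": [0, 0, 0], "hand": 1},
    {"travel": [0, 0, 0.6], "delta_rot": [0, 0, 0], "hand": 1},
    {"travel": [0, 0, 0.4], "delta_rot": [0, 0, 0], "hand": 1},
    {"travel": [0, 0, 0.19], "delta_rot": [0, 0, 0], "hand": 1},
    {"travel": [0, 0, 0], "delta_rot": [0, 0, 0], "hand": 1},
    {"travel": [0, 0, 0], "delta_rot": [0, 0, 0], "hand": -1},
    {"travel": [0, 0, 0], "delta_rot": [0, 0, 0], "hand": -1},
    {"travel": [0, 0, 0], "delta_rot": [0, 0, 0], "hand": -1},
    {"travel": [0, 0, 0], "delta_rot": [0, 0, 0], "hand": -1},
    {"travel": [0, 0, 0], "delta_rot": [0, 0, 0], "hand": -1},
    {"travel": [0, 0, 0], "delta_rot": [0, 0, 0], "hand": -1},
    {"travel": [0, 0, 0], "delta_rot": [0, 0, 0], "hand": -1}
  ],
  "grip_force": 45
}}

```text
time_s: 33.42
ee_pos: [0.5499, 0.0659, 0.0391]
orientation: [1.0, 0.024, 0.001, 0.0]
force: [-1.9, 0.1, 6.0]
finger_gap: 0.525
```

Request:
{"api": "servo_tool", "payload": {
  "targets": [
    {"travel": [0, 0, -0.2], "delta_rot": [0, 0, 0], "hand": -1},
    {"travel": [0, 0, -0.5], "delta_rot": [0, 0, 0], "hand": -1},
    {"travel": [0, 0, -0.7], "delta_rot": [0, 0, 0], "hand": -1},
    {"travel": [0, 0, -0.6], "delta_rot": [0, 0, 0], "hand": -1},
    {"travel": [0.04, -0.4, 0], "delta_rot": [0, 0, 0], "hand": -1},
    {"travel": [0.05, -0.7, 0], "delta_rot": [0, 0, 0], "hand": -1},
    {"travel": [0.06, -0.8, 0], "delta_rot": [0, 0, 0], "hand": -1},
    {"travel": [0.06, -0.8, 0], "delta_rot": [0, 0, 0], "hand": -1},
    {"travel": [0.06, -0.8, 0], "delta_rot": [0, 0, 0], "hand": -1},
    {"travel": [0.06, -0.8, 0], "delta_rot": [0, 0, 0], "hand": -1},
    {"travel": [0.06, -0.5, 0], "delta_rot": [0, 0, 0], "hand": -1},
    {"travel": [0, -0.28, 0], "delta_rot": [0, 0, 0], "hand": -1},
    {"travel": [0, 0, 0], "delta_rot": [0, 0, 0], "hand": -1},
    {"travel": [0, 0, 0], "delta_rot": [0, 0, 0], "hand": -1}
  ]
}}

```text
time_s: 35.17
ee_pos: [0.5551, 0.2689, 0.1179]
orientation: [1.0, 0.024, -0.0, 0.0]
force: [-0.0, 1.1, -2.0]
finger_gap: 0.527
```

```bash
python3 - <<'E'
from h import *
go([.5558,.2696,.0411],2.77); a=vision.snapshot("wrist"); cv2.imwrite("pics/w15.png",a)
c=cam("wrist"); t=np.linspace(0,2*np.pi,60); p=proj(c,np.c_[.5558+.036*np.cos(t),.2696+.036*np.sin(t),.01+0*t])
for u in p: cv2.circle(a,tuple(int(x) for x in u.round()),0,(0,0,255),-1)
b=vision.snapshot("side")
cv2.imwrite("pics/w15z.png",np.hstack([cv2.resize(a[100:280,160:400],(400,300)),cv2.resize(b[270:378,226:370],(400,300))]))
E
```

```text
t 35.17 tcp [0.5551 0.2689 0.1179] yaw 2.71 tilt [-0.    -0.001 -1.   ] gap 0.527 F [-0.   1.1 -2. ] j [ 0.27  0.49  1.54 -0.    1.11  1.79]
units [ 0.02 -0.02  1.92]
rz units -0.01
```

View pics/w15z.png

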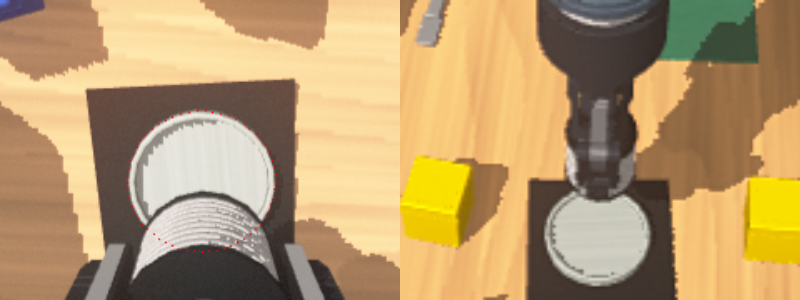

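The red circle (my dish estimate) matches the rim. Lowering the spool into the dish.

Request:
{"api": "servo_tool", "payload": {
  "targets": [
    {"travel": [0.02, -0.02, 0.4], "delta_rot": [0, 0, 0], "hand": -1},
    {"travel": [0, 0, 0.6], "delta_rot": [0, 0, 0], "hand": -1},
    {"travel": [0, 0, 0.4], "delta_rot": [0, 0, 0], "hand": -1},
    {"travel": [0, 0, 0.25], "delta_rot": [0, 0, 0], "hand": -1},
    {"travel": [0, 0, 0.15], "delta_rot": [0, 0, 0], "hand": -1},
    {"travel": [0, 0, 0.06], "delta_rot": [0, 0, 0], "hand": -1},
    {"travel": [0, 0, 0.04], "delta_rot": [0, 0, 0], "hand": -1},
    {"travel": [0, 0, 0], "delta_rot": [0, 0, 0], "hand": -1},
    {"travel": [0, 0, 0], "delta_rot": [0, 0, 0], "hand": -1}
  ]
}}

```text
time_s: 36.4
ee_pos: [0.5561, 0.2706, 0.0425]
orientation: [1.0, 0.024, 0.0, -0.0]
force: [-0.2, -0.9, -2.0]
finger_gap: 0.529
```

Request:
{"api": "servo_tool", "payload": {
  "targets": [
    {"travel": [0, 0.01, 0.02], "delta_rot": [0, 0, 0], "hand": -1},
    {"travel": [0, 0.01, 0.02], "delta_rot": [0, 0, 0], "hand": -1},
    {"travel": [0, 0, 0.01], "delta_rot": [0, 0, 0], "hand": -1},
    {"travel": [0, 0, 0], "delta_rot": [0, 0, 0], "hand": -1}
  ]
}}

```text
time_s: 36.9
ee_pos: [0.556, 0.27, 0.0411]
orientation: [1.0, 0.024, 0.0, -0.0]
force: [-2.8, -0.8, 5.9]
finger_gap: 0.525
```

Request:
{"api": "servo_tool", "payload": {
  "targets": [
    {"travel": [0, 0, 0], "delta_rot": [0, 0, 0], "hand": 1},
    {"travel": [0, 0, 0], "delta_rot": [0, 0, 0], "hand": 1},
    {"travel": [0, 0, 0], "delta_rot": [0, 0, 0], "hand": 1},
    {"travel": [0, 0, -0.3], "delta_rot": [0, 0, 0], "hand": 1},
    {"travel": [0, 0, -0.7], "delta_rot": [0, 0, 0], "hand": 1},
    {"travel": [0, 0, -0.8], "delta_rot": [0, 0, 0], "hand": 1},
    {"travel": [0, 0, -0.8], "delta_rot": [0, 0, 0], "hand": 1},
    {"travel": [0, 0, -0.8], "delta_rot": [0, 0, 0], "hand": 1},
    {"travel": [0, 0, -0.8], "delta_rot": [0, 0, 0], "hand": 1},
    {"travel": [0, 0, -0.8], "delta_rot": [0, 0, 0], "hand": 1},
    {"travel": [0, 0, -0.3], "delta_rot": [0, 0, 0], "hand": 1},
    {"travel": [0, 0, 0], "delta_rot": [0, 0, 0], "hand": 1},
    {"travel": [0, 0, 0], "delta_rot": [0, 0, 0], "hand": 1}
  ]
}}

```text
time_s: 38.52
ee_pos: [0.5551, 0.2695, 0.2506]
orientation: [1.0, 0.024, -0.001, 0.0]
force: [-0.3, -0.1, -1.0]
finger_gap: 0.998
```

```bash
python3 - <<'E'
from h import *
go([.505,-.0556,.25],9.5); c=cam("wrist"); im=vision.snapshot("wrist"); cv2.imwrite("pics/w16.png",im); np.save("w16.npy",np.array([c[0],c[1],c[2],*c[3].ravel()])); b=vision.snapshot("side"); cv2.imwrite("pics/si16.png",b)
cv2.imwrite("pics/w16z.png",np.hstack([cv2.resize(im[100:280,160:400],(400,300),interpolation=cv2.INTER_CUBIC),cv2.resize(b[300:408,226:370],(400,300))]))
E
```

```text
t 38.52 tcp [0.5551 0.2695 0.2506] yaw 2.74 tilt [-0.003 -0.001 -1.   ] gap 0.998 F [-0.3 -0.1 -1. ] j [0.27 0.38 1.37 0.   1.4  1.79]
units [-1.64  8.06  0.02]
rz units -0.84
```

View pics/w16z.png

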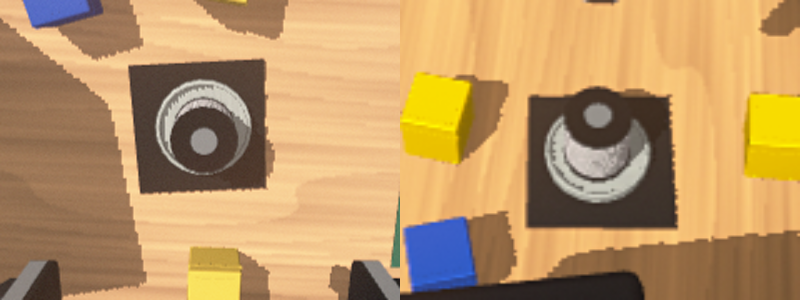

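Request:
{"api": "servo_tool", "payload": {
  "targets": [
    {"travel": [-0.08, 0.4, 0.02], "delta_rot": [0, 0, 0], "hand": 1},
    {"travel": [-0.16, 0.8, 0], "delta_rot": [0, 0, 0], "hand": 1},
    {"travel": [-0.16, 0.8, 0], "delta_rot": [0, 0, 0], "hand": 1},
    {"travel": [-0.16, 0.8, 0], "delta_rot": [0, 0, 0], "hand": 1},
    {"travel": [-0.16, 0.8, 0], "delta_rot": [0, 0, 0], "hand": 1},
    {"travel": [-0.16, 0.8, 0], "delta_rot": [0, 0, 0], "hand": 1},
    {"travel": [-0.16, 0.8, 0], "delta_rot": [0, 0, 0], "hand": 1},
    {"travel": [-0.16, 0.8, 0], "delta_rot": [0, 0, 0], "hand": 1},
    {"travel": [-0.16, 0.8, 0], "delta_rot": [0, 0, 0], "hand": 1},
    {"travel": [-0.16, 0.8, 0], "delta_rot": [0, 0, 0], "hand": 1},
    {"travel": [-0.12, 0.46, 0], "delta_rot": [0, 0, 0], "hand": 1},
    {"travel": [0, 0, 0], "delta_rot": [0, 0, 0], "hand": 1},
    {"travel": [0, 0, 0], "delta_rot": [0, 0, 0], "hand": 1}
  ]
}}

```text
time_s: 40.25
ee_pos: [0.5055, -0.0552, 0.2511]
orientation: [1.0, 0.024, -0.0, -0.0]
force: [-0.1, -0.0, -0.3]
finger_gap: 1.002
```

```bash
python3 - <<'E'
from h import *
go([.505,-.0556,.083]); c=cam("wrist"); im=vision.snapshot("wrist"); cv2.imwrite("pics/w17.png",im); np.save("w17.npy",np.array([c[0],c[1],c[2],*c[3].ravel()])); print(proj(c,[[.505,-.0556,.127],[.505,-.0556,.003]]))
E
```

```text
t 40.25 tcp [ 0.5055 -0.0552  0.2511] yaw 2.72 tilt [-0.  0. -1.] gap 1.002 F [-0.1 -0.  -0.3] j [-0.33  0.19  1.64  0.    1.32  1.19]
units [-0.01  0.01  4.2 ]
[[282.05434725 205.76278198]
 [282.20762893 176.43965293]]
```

View pics/w17.png

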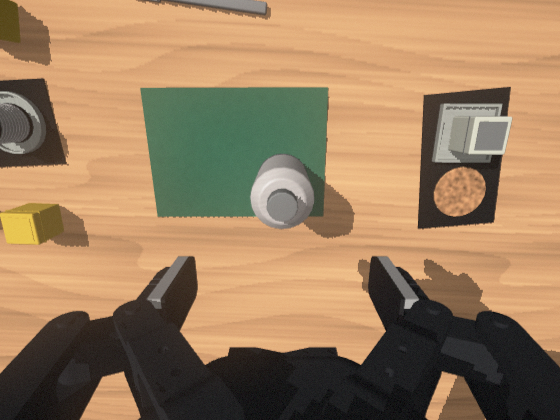

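```bash
python3 - <<'E'
from h import *
im=cv2.imread("pics/w17.png"); v=np.load("w17.npy"); c=(v[0],v[1],v[2],v[3:].reshape(4,4))
t=np.linspace(0,2*np.pi,150); 
z=cv2.resize(im[145:240,230:340],None,fx=7,fy=6.3,interpolation=cv2.INTER_CUBIC)
z=cv2.resize(im[145:240,230:340],None,fx=6,fy=6,interpolation=cv2.INTER_CUBIC)
for R,h,col in((.014,.127,(0,0,255)),(.031,.101,(0,255,0)),(.031,.003,(255,0,0))):
    for u in proj(c,np.c_[.505+R*np.cos(t),-.0556+R*np.sin(t),h+0*t]): cv2.circle(z,(int((u[0]-230+.5)*6),int((u[1]-145+.5)*6)),1,col,-1)
cv2.imwrite("pics/w17z.png",z)
E
```

```text
(no output)
```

View pics/w17z.png

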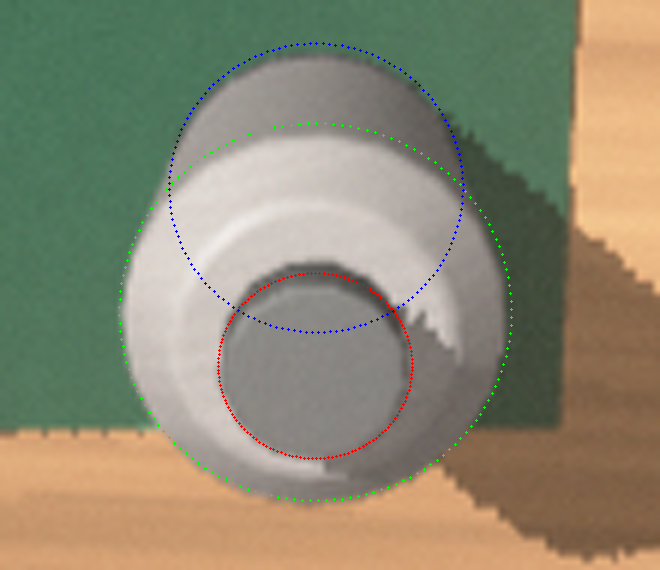

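Request:
{"api": "servo_tool", "payload": {
  "targets": [
    {"travel": [-0.03, 0.01, 0.5], "delta_rot": [0, 0, 0], "hand": 1},
    {"travel": [0, 0, 0.8], "delta_rot": [0, 0, 0], "hand": 1},
    {"travel": [0, 0, 0.8], "delta_rot": [0, 0, 0], "hand": 1},
    {"travel": [0, 0, 0.7], "delta_rot": [0, 0, 0], "hand": 1},
    {"travel": [0, 0, 0.6], "delta_rot": [0, 0, 0], "hand": 1},
    {"travel": [0, 0, 0.5], "delta_rot": [0, 0, 0], "hand": 1},
    {"travel": [0, 0, 0.3], "delta_rot": [0, 0, 0], "hand": 1},
    {"travel": [0, 0, 0], "delta_rot": [0, 0, 0], "hand": 1},
    {"travel": [0, 0, 0], "delta_rot": [0, 0, 0], "hand": -1},
    {"travel": [0, 0, 0], "delta_rot": [0, 0, 0], "hand": -1},
    {"travel": [0, 0, 0], "delta_rot": [0, 0, 0], "hand": -1},
    {"travel": [0, 0, 0], "delta_rot": [0, 0, 0], "hand": -1},
    {"travel": [0, 0, 0], "delta_rot": [0, 0, 0], "hand": -1},
    {"travel": [0, 0, 0], "delta_rot": [0, 0, 0], "hand": -1}
  ],
  "grip_force": 45
}}

```text
time_s: 42.05
ee_pos: [0.5054, -0.0559, 0.0845]
orientation: [1.0, 0.024, 0.001, 0.0]
force: [-0.2, 2.3, 6.4]
finger_gap: 0.713
```

```bash
python3 - <<'E'
from h import *
go([.4965,-.284,.083])
E
```

```text
t 42.05 tcp [ 0.5054 -0.0559  0.0845] yaw 2.74 tilt [ 0.002 -0.    -1.   ] gap 0.713 F [-0.2  2.3  6.4] j [-0.33  0.37  1.85  0.    0.92  1.19]
units [-0.49  5.69  0.04]
```

Request:
{"api": "servo_tool", "payload": {
  "targets": [
    {"travel": [0, 0, -0.2], "delta_rot": [0, 0, 0], "hand": -1},
    {"travel": [0, 0, -0.4], "delta_rot": [0, 0, 0], "hand": -1},
    {"travel": [0, 0, -0.5], "delta_rot": [0, 0, 0], "hand": -1},
    {"travel": [0, 0, -0.3], "delta_rot": [0, 0, 0], "hand": -1},
    {"travel": [-0.03, 0.4, 0], "delta_rot": [0, 0, 0], "hand": -1},
    {"travel": [-0.06, 0.7, 0], "delta_rot": [0, 0, 0], "hand": -1},
    {"travel": [-0.06, 0.7, 0], "delta_rot": [0, 0, 0], "hand": -1},
    {"travel": [-0.06, 0.7, 0], "delta_rot": [0, 0, 0], "hand": -1},
    {"travel": [-0.06, 0.7, 0], "delta_rot": [0, 0, 0], "hand": -1},
    {"travel": [-0.06, 0.7, 0], "delta_rot": [0, 0, 0], "hand": -1},
    {"travel": [-0.06, 0.7, 0], "delta_rot": [0, 0, 0], "hand": -1},
    {"travel": [-0.05, 0.6, 0], "delta_rot": [0, 0, 0], "hand": -1},
    {"travel": [-0.03, 0.49, 0], "delta_rot": [0, 0, 0], "hand": -1},
    {"travel": [0, 0, 0.3], "delta_rot": [0, 0, 0], "hand": -1},
    {"travel": [0, 0, 0.5], "delta_rot": [0, 0, 0], "hand": -1},
    {"travel": [0, 0, 0.3], "delta_rot": [0, 0, 0], "hand": -1},
    {"travel": [0, 0, 0], "delta_rot": [0, 0, 0], "hand": -1},
    {"travel": [0, 0, 0], "delta_rot": [0, 0, 0], "hand": -1}
  ]
}}

```text
time_s: 44.3
ee_pos: [0.4971, -0.2839, 0.0957]
orientation: [1.0, 0.024, 0.0, 0.0]
force: [0.1, 0.3, -2.1]
finger_gap: 0.711
```

```bash
python3 - <<'E'
from h import *
go([.4972,-.284,.0865]); b=vision.snapshot("side"); a=vision.snapshot("scene"); cv2.imwrite("pics/si18.png",b)
o=np.hstack([cv2.resize(a[160:256,120:248],(400,300)),cv2.resize(b[125:197,280:376],(400,300))]); cv2.imwrite("pics/w18.png",o)
E
```

```text
t 44.3 tcp [ 0.4971 -0.2839  0.0957] yaw 2.78 tilt [ 0. -0. -1.] gap 0.711 F [ 0.1  0.3 -2.1] j [-0.71  0.45  1.68  0.    1.02  0.81]
units [0.   0.   0.23]
```

View pics/w18.png

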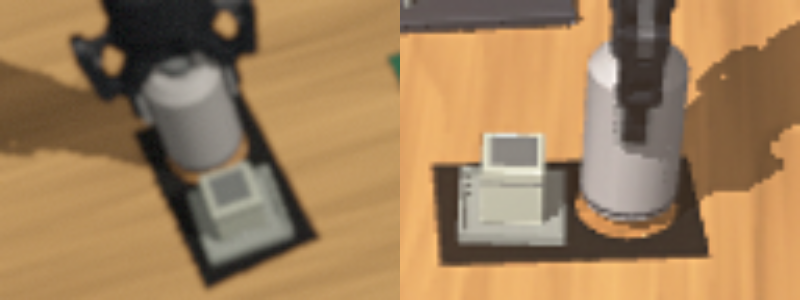

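Request:
{"api": "servo_tool", "payload": {
  "targets": [
    {"travel": [0, 0, 0.1], "delta_rot": [0, 0, 0], "hand": -1},
    {"travel": [0, 0, 0.08], "delta_rot": [0, 0, 0], "hand": -1},
    {"travel": [0, 0, 0.04], "delta_rot": [0, 0, 0], "hand": -1},
    {"travel": [0, 0, 0.02], "delta_rot": [0, 0, 0], "hand": -1},
    {"travel": [0, 0, 0], "delta_rot": [0, 0, 0], "hand": -1},
    {"travel": [0, 0, 0], "delta_rot": [0, 0, 0], "hand": -1}
  ]
}}

```text
time_s: 45.15
ee_pos: [0.4968, -0.284, 0.0866]
orientation: [1.0, 0.024, 0.0, 0.0]
force: [-1.4, 2.7, 6.4]
finger_gap: 0.711
```

```bash
python3 - <<'E'
from h import *
st(); b=vision.snapshot("side"); a=vision.snapshot("scene"); cv2.imwrite("pics/si19.png",b)
o=np.hstack([cv2.resize(a[160:256,120:248],(400,300)),cv2.resize(b[135:189,296:368],(400,300),interpolation=cv2.INTER_CUBIC)]); cv2.imwrite("pics/w19.png",o)
E
```

```text
t 45.15 tcp [ 0.4968 -0.284   0.0866] yaw 2.75 tilt [ 0. -0. -1.] gap 0.711 F [-1.4  2.7  6.4] j [-0.71  0.46  1.69  0.    1.    0.81]
```

View pics/w19.png

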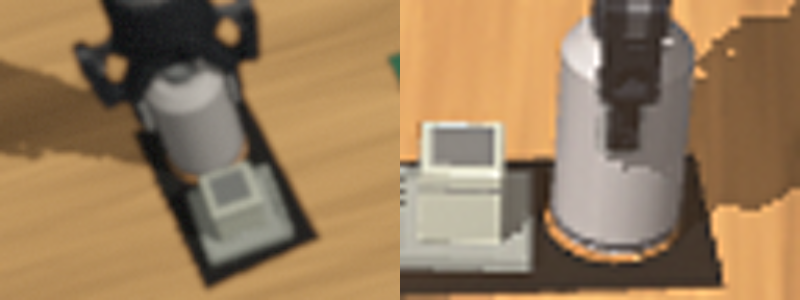

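Request:
{"api": "servo_tool", "payload": {
  "targets": [
    {"travel": [0, 0, 0], "delta_rot": [0, 0, 0], "hand": 1},
    {"travel": [0, 0, 0], "delta_rot": [0, 0, 0], "hand": 1},
    {"travel": [0, 0, 0], "delta_rot": [0, 0, 0], "hand": 1},
    {"travel": [0, 0, -0.3], "delta_rot": [0, 0, 0], "hand": 1},
    {"travel": [0, 0, -0.7], "delta_rot": [0, 0, 0], "hand": 1},
    {"travel": [0, 0, -0.8], "delta_rot": [0, 0, 0], "hand": 1},
    {"travel": [0, 0, -0.8], "delta_rot": [0, 0, 0], "hand": 1},
    {"travel": [0, 0, -0.8], "delta_rot": [0, 0, 0], "hand": 1},
    {"travel": [0, 0, -0.8], "delta_rot": [0, 0, 0], "hand": 1},
    {"travel": [0, 0, -0.8], "delta_rot": [0, 0, 0], "hand": 1},
    {"travel": [0, 0, -0.3], "delta_rot": [0, 0, 0], "hand": 1},
    {"travel": [0, 0, 0], "delta_rot": [0, 0, 0], "hand": 1},
    {"travel": [0, 0, 0], "delta_rot": [0, 0, 0], "hand": 1}
  ]
}}

```text
time_s: 46.88
ee_pos: [0.4962, -0.2837, 0.2962]
orientation: [1.0, 0.024, -0.001, -0.001]
force: [0.5, 0.4, -0.8]
finger_gap: 0.998
```

```bash
python3 - <<'E'
from h import *
st(); c=cam("wrist"); im=vision.snapshot("wrist"); cv2.imwrite("pics/w20.png",im); b=vision.snapshot("side"); a=vision.snapshot("scene"); cv2.imwrite("pics/si20.png",b); cv2.imwrite("pics/sc20.png",a)
t=np.linspace(0,2*np.pi,200); K=5
def dr(im,c,x0,y0,x1,y1,specs):
    z=cv2.resize(im[y0:y1,x0:x1],None,fx=K,fy=K,interpolation=cv2.INTER_CUBIC)
    for (cx,cy),R,h,col in specs:
        for u in proj(c,np.c_[cx+R*np.cos(t),cy+R*np.sin(t),h+0*t]): cv2.circle(z,(int((u[0]-x0+.5)*K),int((u[1]-y0+.5)*K)),0,col,-1)
    return z
co=(.4965,-.284); ca=(.4965,-.284)
S=[(co,.033,.005,(255,0,255)),(ca,.031,.103,(0,255,0)),(ca,.014,.129,(0,0,255))]
zw=dr(im,c,250,140,330,260,S); zs=dr(b,cam("side"),295,130,375,200,S)
o=np.zeros((600,800,3),np.uint8); o[:600,:400]=zw[:600]; o[:350,400:]=zs; cv2.imwrite("pics/w20z.png",o)
E
```

```text
t 46.88 tcp [ 0.4962 -0.2837  0.2962] yaw 2.74 tilt [-0.002  0.002 -1.   ] gap 0.998 F [ 0.5  0.4 -0.8] j [-0.71  0.28  1.41 -0.    1.46  0.81]
```

View pics/w20z.png

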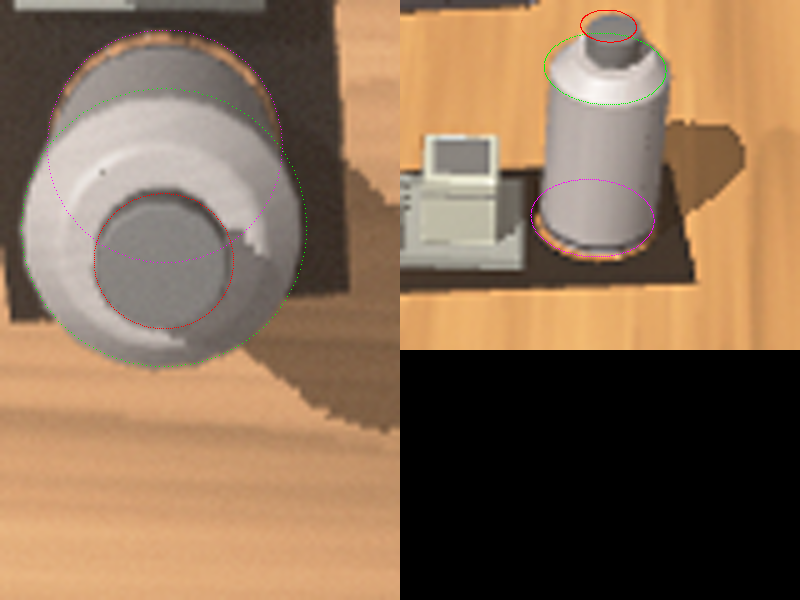

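View pics/sc20.png

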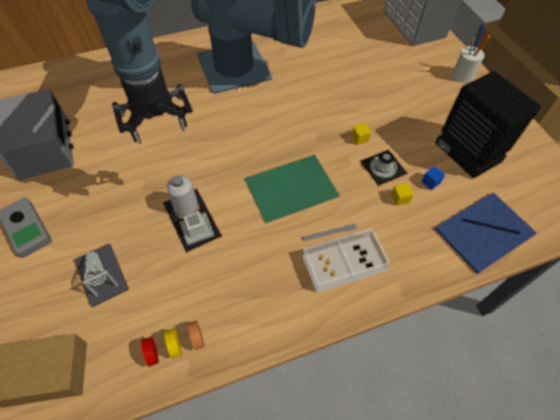

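```bash
python3 - <<'E'
from h import *
c=cam("wrist"); im=cv2.imread("pics/w20.png")
P=lambda x,y:((x+.5)/5-.5+250,(y+.5)/5-.5+140)
print(ray(c,[P(161,31),P(161,46)],.005).round(4))
z=cv2.resize(im[143:178,255:315],None,fx=13,fy=13,interpolation=cv2.INTER_NEAREST)
t=np.linspace(0,2*np.pi,400)
for x,R,col in((.4965,.033,(255,0,255)),(.4965,.031,(255,255,0)),(.4945,.031,(0,255,0))):
    for u in proj(c,np.c_[x+R*np.cos(t),-.284+R*np.sin(t),.005+0*t]): cv2.circle(z,(int((u[0]-255+.5)*13),int((u[1]-143+.5)*13)),1,col,-1)
cv2.imwrite("pics/w20y.png",z)
E
```

```text
[[ 0.5291 -0.2816  0.005 ]
 [ 0.5251 -0.2818  0.005 ]]
```

View pics/w20y.png

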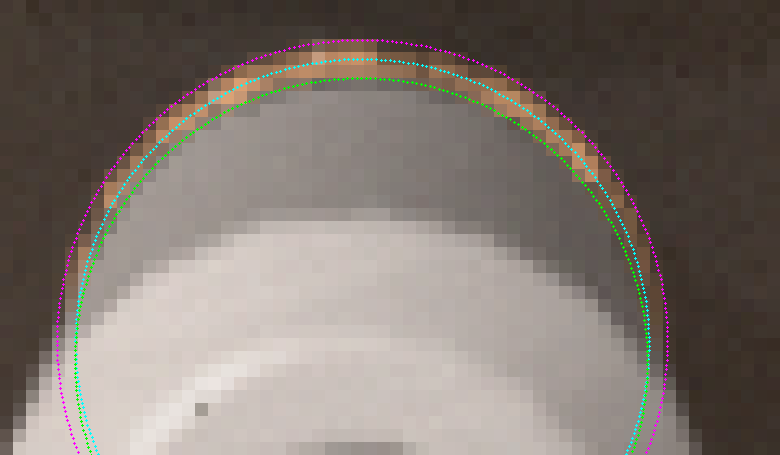

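```bash
python3 - <<'E'
from h import *
for n0,n1 in(("scene0","sc20"),("side0","si20")):
    a,b=cv2.imread(f"pics/{n0}.png"),cv2.imread(f"pics/{n1}.png"); m=(cv2.absdiff(a,b).max(2)>40).astype(np.uint8)
    m=cv2.morphologyEx(m,cv2.MORPH_OPEN,np.ones((2,2),np.uint8))
    for k in cv2.findContours(m,0,1)[0]:
        if cv2.contourArea(k)>8: print(n1,cv2.boundingRect(k))
E
```

```text
sc20 (184, 212, 21, 19)
sc20 (21, 168, 103, 29)
sc20 (379, 151, 19, 15)
sc20 (0, 116, 59, 37)
sc20 (47, 107, 7, 8)
sc20 (21, 99, 12, 9)
sc20 (57, 98, 28, 35)
sc20 (37, 90, 17, 14)
sc20 (186, 87, 59, 22)
sc20 (87, 87, 41, 16)
sc20 (239, 68, 28, 17)
sc20 (63, 59, 5, 6)
sc20 (164, 39, 32, 9)
sc20 (270, 31, 10, 7)
sc20 (250, 4, 66, 69)
sc20 (75, 0, 119, 145)
sc20 (0, 0, 78, 126)
si20 (286, 332, 31, 35)
si20 (516, 282, 44, 22)
si20 (507, 274, 8, 13)
si20 (511, 258, 40, 31)
si20 (526, 229, 34, 16)
si20 (541, 176, 19, 39)
si20 (307, 171, 9, 11)
si20 (300, 157, 18, 13)
si20 (381, 101, 37, 47)
si20 (471, 97, 17, 16)
si20 (545, 93, 15, 76)
si20 (424, 93, 7, 10)
si20 (458, 89, 12, 6)
si20 (472, 78, 5, 6)
si20 (438, 77, 19, 10)
si20 (421, 67, 36, 28)
si20 (445, 52, 11, 16)
si20 (454, 34, 12, 20)
si20 (448, 31, 8, 9)
si20 (515, 26, 4, 5)
si20 (454, 12, 64, 261)
si20 (422, 10, 31, 42)
si20 (454, 0, 13, 21)
si20 (329, 0, 40, 90)
```

View pics/si20.png

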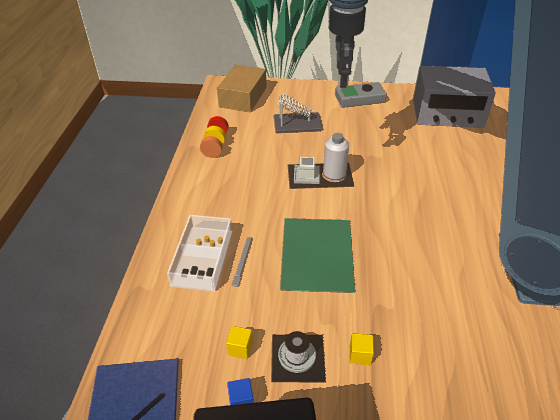

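The images changed only at the arm and its shadow and at the swapped spool and case. The can shows no difference from its starting picture, and the bystanders haven't moved. Handing in.

```bash
python3 - <<'E'
from cell import r
print(r.sign_off())
E
```

```text
the job is handed in; nothing more can be done
None
```

The swap is done and handed in at about 47 s of the 115 s allowed. I moved the can to the green mat and parked the spool beside it. Then I put the case in the square tray, the spool in the round dish, and the can back on its coaster.

**Case:** it sits within about 1 mm of the tray's centre and lined up with its sides.

**Spool:** it looks flat and central inside the dish rim. I judged this from the pictures only; I took no final measurement.

**Can:** it stands upright on the coaster, but my checks of its centring disagree:
- Its visible lower edge from above reads 1 to 2 mm off centre, towards the robot.
- Comparing the side and scene pictures with the starting ones shows no visible change where it stands.

I judged that close enough and did not move it again.

**Bystanders and gripper:** picture comparison shows the parts bin, iron holder and spudger unmoved. At hand-in the gripper was open and about 0.3 m up, touching nothing. The tool forces I read stayed below 10 N.

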